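# Nest flanged housings into a packing tray

### The arm

A 6-joint arm with a two-finger parallel gripper is mounted at the origin on a cart in front of the work surface, level with it; the furniture and walls round the work are solid. World frame = base frame: x ahead of the robot, y to its left, z up, the work surface at z = 0. Lengths are in m, angles in rad, forces in N, time in s.
With the tool pointing down it reaches from about 0.25 to 0.725 m from the base axis. Payload 4 kg.
Tool frame: the origin (TCP) lies at the centre of the arm's flange, where the gripper is bolted on; the fingertips stand 173 mm ahead of it and the grasp point (between the pads) lies 155 mm ahead of it; x points along the fingers, z is the direction in which the jaws open and shut, and the axes are right-handed (so a half turn about x gives the same grasp; the last joint's range is limited). The gripper opens to 85 mm and grips with 20 to 120 N. Pads are 22 mm wide; open, the fingers measure 114 mm over their backs; the gripper's body (76 mm by 85 mm) begins 54 mm behind the grasp point. The pads swing forward as they close: fully open they stand 13 mm farther back than shut.
Start: joints at [-1.24, 0.241, 0.005, 1.335, 0, 1.571], TCP at [0.162, -0.473, 0.405] pointing down, gripper open.
Joint ranges: [-2.72, 2.72], [-1.05, 1.87], [-1.09, 1.28], [-1.99, 2.15], [-1.42, 1.44], [-3.14, 3.14]. Speed limits (rad/s): [2.79, 2.79, 3.14, 3.14, 3.14, 3.14].

### API

Orientations are given as a unit quaternion [x, y, z, w].
In Python, from workcell import bot gives the robot as it stands.
- The arm moves only by the tool arm_command, never from a script. Its argument "moves" is one flat list of numbers, 7 for each row, row after row: the shift along the tool's x, y, z in m, then the turn, a rotation vector about the tool's x, y, z in rad, then the closure, from -1 (fully open) to 1 (shut). A call has 1 to 20 rows; each row shifts and turns the pose as measured when the row begins, along the tool's axes as they then stand; what a row does not reach is not made up. A row lasts 1/12 s, in which the tool goes at most 41.7 mm and 7.16 degrees, less where a joint would pass 70% of its speed; a pose out of reach is approached as far as the arm can. A call with a gripper value outside its range is refused whole. The fingers move at their own pace and stop on an object; the grip force is fixed at half the most. Time passes only in rows, so rows that do not move let the fingers close. It gives the time, the measured TCP pose, the force and the opening at its end, in the units of the state.
- bot.get_obs(): the state, without advancing time (a new reading comes with each control period).
- bot.camera(name): name is "scene" or "top"; returns the picture (400x640x3 uint8, red, green, blue); there is no depth.
- bot.get_calibration(name): a dict with "mtx" (3x3 intrinsics, pixels), "world_from_camera" (4x4, takes a point from camera to world coordinates). Camera axes: x right, y up, looking along -z (the intrinsics and any distortion apply to the point x, -y, -z); pixel columns grow to the right and rows downward; lengths in m; the calibration is good to about 2 mm. A picture is of the moment at which its call begins. get_calibration takes no time and is no camera call.
- bot.job_done(): hands the job in, once; it reports no verdict.
The state is a dict: "clock": time; "joint_pos": joint angles; "joint_vel": joint speeds; "tau": joint torques, N m; "eef_pos": TCP position; "tool_rot": TCP orientation; "ft_force": force on the tool from outside, world axes, zero at the start; "ft_torque": the same for the moment, N m; "grip_width": finger opening in m.
Only numpy, scipy, OpenCV 4.12 (cv2) and the standard library are available. Lean on these libraries where they do the work, as an engineer would, in place of code of your own. Each camera call takes 0.05 s, during which the arm holds its last target.

### The job

Pack the four flanged housings into the grey tray as two stacks of two, side by side along the tray, with every housing facing the opposite way (boss up or boss down) to the one under or over it and to the one beside it, flanges lying lengthwise along the tray and interleaved so that they all fit between its end walls. In one stack the two bosses meet, in the other the two flanges meet. No housing needs to be turned over; leave the other things on the bench where they are.

Things in the scene. Friction and masses are not known exactly. Their poses are not given: they have to be found in the camera images.
- housing_a: Hat-shaped steel housing: oval flange 84 long, 56 wide, 12 mm thick (straight parallel sides 28 mm long, half-round ends) with a solid round boss 40 mm across, 30 mm tall, amid one face; 42 mm high in all, 0.3 kg. Origin: centre of the flange's bossless face; x along its length, y across, z towards the boss. Starts on the bench boss up (z up, origin at z = 0).
- housing_b: Hat-shaped steel housing: oval flange 84 long, 56 wide, 12 mm thick (straight parallel sides 28 mm long, half-round ends) with a solid round boss 40 mm across, 30 mm tall, amid one face; 42 mm high in all, 0.3 kg. Origin: centre of the flange's bossless face; x along its length, y across, z towards the boss. Starts on the bench boss up (z up, origin at z = 0).
- housing_c: Hat-shaped steel housing: oval flange 84 long, 56 wide, 12 mm thick (straight parallel sides 28 mm long, half-round ends) with a solid round boss 40 mm across, 30 mm tall, amid one face; 42 mm high in all, 0.3 kg. Origin: centre of the flange's bossless face; x along its length, y across, z towards the boss. Starts on the bench standing on its boss (z down, origin at z = 42 mm).
- housing_d: Hat-shaped steel housing: oval flange 84 long, 56 wide, 12 mm thick (straight parallel sides 28 mm long, half-round ends) with a solid round boss 40 mm across, 30 mm tall, amid one face; 42 mm high in all, 0.3 kg. Origin: centre of the flange's bossless face; x along its length, y across, z towards the boss. Starts on the bench standing on its boss (z down, origin at z = 42 mm).
- tray_floor (a point): Centre of the inner floor of the grey tray, fixed to the bench; z up, y along the tray, x across. Inside 160 mm long, 68 mm wide; floor 6 mm above the bench; end walls 6 mm thick, 60 mm above the floor; lips on the long sides only 6 mm above the floor.
- tray_end (a point): Foot of the tray's end wall at +y, 80 mm from tray_floor. Flanges end to end do not fit between the walls; nested, flange end beside boss, stack centres are 62 mm or a little more apart, 31 to 38 mm from tray_floor along y (14 mm slack in all); the pack is 84 mm high. A flange cannot be lowered past another overhanging its place.
- threadlock: Bystander: small red and white bottle, 27 mm across, 77 mm high, loose. Origin: centre of underside, z up. It stands just in front of the fixed motor rig, which fills the bench behind the work from about x = 0.58 m on (y above -0.3 m) and whose motors and boxes rise to over 0.25 m: swing across in front of it.
- coupling_hub: Bystander: plain round metal hub 44 mm across, 27 mm high, loose. Origin: centre of underside, z up.
- weight_1: Bystander: brass-coloured weight with a knob, 31 mm across, 50 mm high, loose. Origin: centre of underside, z up.
- bearing_6202: Bystander: ball bearing lying flat, 35 mm across, 11 mm high, loose. Origin: centre of underside, z up.
There are look-alikes about, which are no part of the job. What is shaped like the housing_b but blue is not meant.

How it is judged:
By the outcome, as a careful person would: the job done as asked, in the order asked, and still so for the second after the job is handed in, with the robot touching nothing.
It also fails if it takes over 72 s, if anything falls off the work surface, if the arm or the gripper's body presses on something with over 40 N, if the wrist force passes 120 N, or if a joint passes its speed limit or range.

## Working session

There is one attempt and no reset: what is moved stays moved. The work goes in short steps, Python scripts to look and compute and a tool call to move; the robot and the scene stay as the last step left them, time stands still between calls to the robot, and variables do not carry over. Pictures are saved under pics/ and viewed, and the job is handed in when it is done.

Besides the shell and the picture viewer there is one more tool, called as name(argument=value, ...) on one line, values as JSON. arm_command: Moves the arm, as the interface text tells. Its arguments: {"type":"object","properties":{"moves":{"type":"array"}},"required":["moves"]}

```bash
mkdir -p pics; ls; python3 - <<'E'
from workcell import bot
import cv2,json
import numpy as np
np.set_printoptions(suppress=True,precision=4)
o=bot.get_obs();print(o)
for n in("scene","top"):
    im=bot.camera(n);cv2.imwrite(f"pics/{n}0.png",im[:,:,::-1]);c=bot.get_calibration(n);print(n,c)
E
```

```text
pics
{'clock': 0.0, 'joint_pos': array([-1.24  ,  0.2414,  0.0037,  1.3352,  0.    ,  1.5708]), 'joint_vel': array([-0.0005,  0.0001, -0.0003,  0.0008,  0.0005,  0.0015]), 'tau': array([  0.0002, -37.2317,  25.241 ,   0.0168,   0.0001,   0.    ]), 'eef_pos': array([ 0.1623, -0.4726,  0.4038]), 'tool_rot': array([ 0.4113,  0.5761, -0.4104,  0.5749]), 'ft_force': array([-0.5853, -0.1994,  0.1509]), 'ft_torque': array([-0.0397,  0.0298,  0.0511]), 'grip_width': 0.08572994482651862}
scene {'mtx': array([[509.1929,   0.    , 317.0412],
       [  0.    , 509.1929, 211.7283],
       [  0.    ,   0.    ,   1.    ]]), 'world_from_camera': array([[-0.6428,  0.519 , -0.5634, -0.2535],
       [-0.7659, -0.4222,  0.4849,  0.7085],
       [ 0.0138,  0.7432,  0.6689,  1.0274],
       [ 0.    ,  0.    ,  0.    ,  1.    ]])}
top {'mtx': array([[395.9429,   0.    , 313.5985],
       [  0.    , 395.9429, 197.7075],
       [  0.    ,   0.    ,   1.    ]]), 'world_from_camera': array([[-0.0243,  0.9926, -0.1187,  0.4239],
       [-0.9997, -0.0244,  0.0008,  0.0054],
       [-0.0021,  0.1187,  0.9929,  1.1333],
       [ 0.    ,  0.    ,  0.    ,  1.    ]])}
```

View pics/scene0.png

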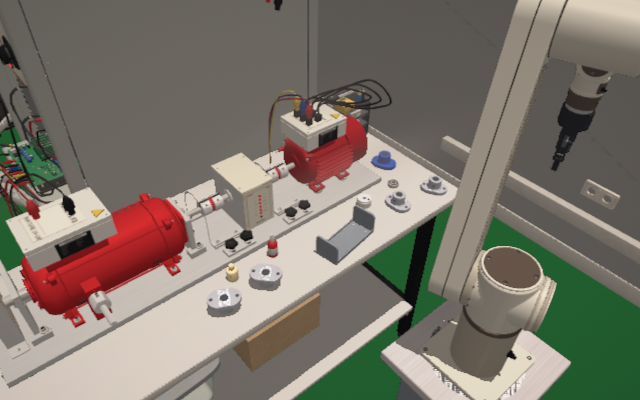

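View pics/top0.png

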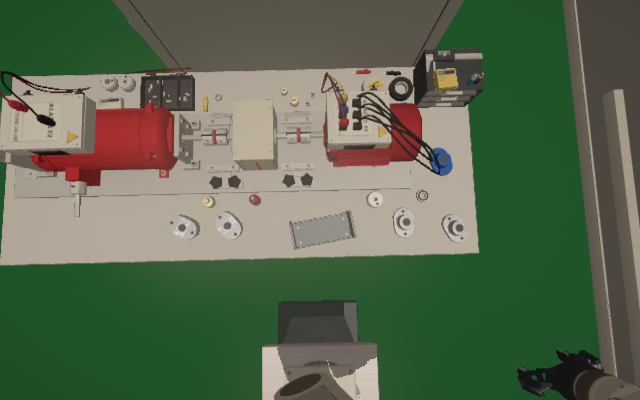

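```bash
python3 - <<'E'
import cv2,numpy as np
t=cv2.imread("pics/top0.png");s=cv2.imread("pics/scene0.png")
a=cv2.resize(t[180:260,160:260],None,fx=4,fy=4,interpolation=cv2.INTER_CUBIC)
b=cv2.resize(t[180:260,380:480],None,fx=4,fy=4,interpolation=cv2.INTER_CUBIC)
c=cv2.resize(s[240:320,200:300],None,fx=4,fy=4,interpolation=cv2.INTER_CUBIC)
d=cv2.resize(s[145:225,360:460],None,fx=4,fy=4,interpolation=cv2.INTER_CUBIC)
# 800x640 too high -> 600
o=np.vstack([np.hstack([a,b]),np.hstack([c,d])]);cv2.imwrite("pics/crop1.png",cv2.resize(o,(750,600)))
e=cv2.resize(t[200:260,280:365],None,fx=8,fy=8,interpolation=cv2.INTER_CUBIC);cv2.imwrite("pics/tray1.png",e)
f=cv2.resize(s[195:275,305:385],None,fx=7,fy=7,interpolation=cv2.INTER_CUBIC);cv2.imwrite("pics/tray2.png",f)
E
```

```text
(no output)
```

View pics/crop1.png

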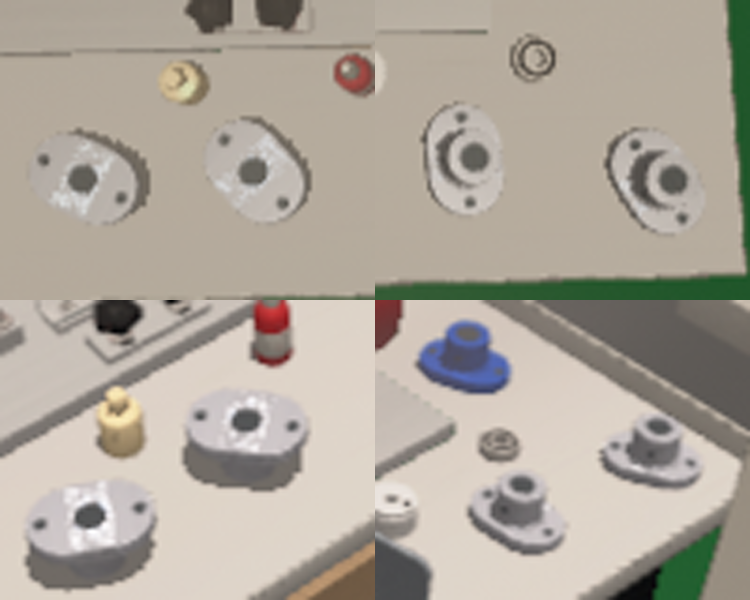

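View pics/tray1.png

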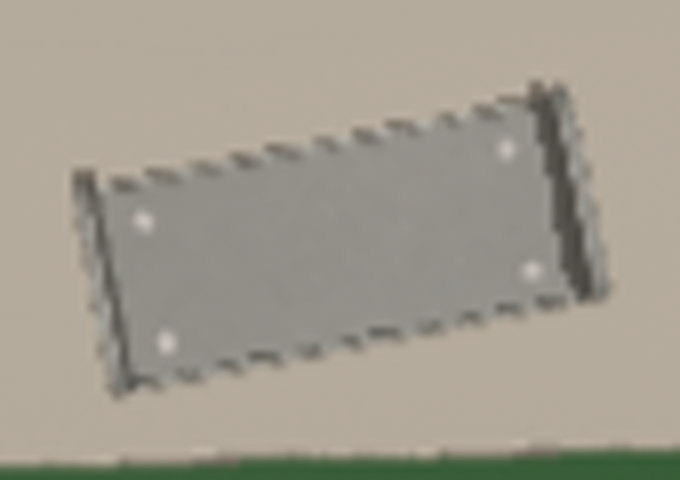

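View pics/tray2.png

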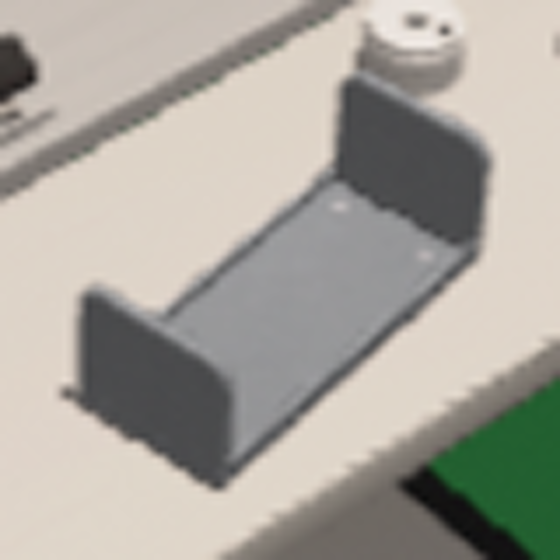

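```bash
cat > h.py <<'E'
import cv2,numpy as np
from workcell import bot
from scipy.spatial.transform import Rotation as R
np.set_printoptions(suppress=True,precision=4)
def ray(n,u,v,z):
    c=bot.get_calibration(n);K=c["mtx"];T=c["world_from_camera"]
    d=np.array([(u-K[0,2])/K[0,0],-(v-K[1,2])/K[1,1],-1.]);d=T[:3,:3]@d;o=T[:3,3]
    return o+d*(z-o[2])/d[2]
def proj(n,p):
    c=bot.get_calibration(n);K=c["mtx"];T=c["world_from_camera"]
    q=T[:3,:3].T@(np.asarray(p)-T[:3,3]);q=q*[1,-1,-1]
    return (K@q)[:2]/q[2]
E
cat > m.py <<'E'
from h import *
ims={"top":cv2.imread("pics/top0.png"),"scene":cv2.imread("pics/scene0.png")}
for n,lst in (("top",[("L",182,227,.042),("M",228,225,.042),("N",404,222,.012),("P",455,228,.012)]),
 ("scene",[("L",225,300,.042),("M",266,276,.042),("N",397,201,.012),("P",433,186,.012)])):
    im=ims[n]
    for k,u,v,z in lst:
        r=24;c=im[v-r:v+r,u-r:u+r].astype(float)
        sat=c.max(2)-c.min(2)
        big=cv2.resize(im[v-r:v+r,u-r:u+r],None,fx=8,fy=8,interpolation=cv2.INTER_CUBIC).astype(float)
        sat=big.max(2)-big.min(2);val=big.max(2)
        m=((sat<13)&(val>110)).astype(np.uint8)
        m=cv2.morphologyEx(m,cv2.MORPH_OPEN,np.ones((9,9)))
        cs,_=cv2.findContours(m,cv2.RETR_EXTERNAL,cv2.CHAIN_APPROX_NONE)
        cn=max(cs,key=lambda q:cv2.contourArea(q)*(cv2.pointPolygonTest(q,(8.*r,8.*r),True)>-60))
        hull=cv2.convexHull(cn)[:,0]
        w=np.array([ray(n,(x+.5)/8-.5+u-r,(y+.5)/8-.5+v-r,z)[:2] for x,y in hull])
        (cc,wh,a)=cv2.minAreaRect((w*1000).astype(np.float32))
        if wh[0]<wh[1]:a-=90
        print(n,k,"flange",cc,wh,a%180)
        # dark holes
        f=np.zeros(m.shape,np.uint8);cv2.drawContours(f,[hull],-1,1,-1)
        f=cv2.erode(f,np.ones((25,25)))
        d=((val<125)&(f>0)).astype(np.uint8)
        nn,_,st,ce=cv2.connectedComponentsWithStats(d)
        for i in range(1,nn):
            if st[i,4]>40:
                x,y=ce[i];p=ray(n,(x+.5)/8-.5+u-r,(y+.5)/8-.5+v-r,z);print("   hole",st[i,4],(p*1000).round(1))
        cv2.drawContours(big,[hull],-1,(0,0,255),1);cv2.imwrite(f"/tmp/{n}{k}.png",big)
row=lambda n:np.hstack([cv2.resize(cv2.imread(f"/tmp/{n}{k}.png"),(200,200)) for k in "LMNP"])
cv2.imwrite("pics/m1.png",np.vstack([row("top"),row("scene")]))
q=[ray("top",280+(x+.5)/8-.5,200+(y+.5)/8-.5,.006) for x,y in((144,221),(506,149),(167,343),(532,270))]
print("screws",np.array(q));print(np.mean(q,0))
for a,b in((0,1),(2,3),(0,2),(1,3)):
    d=q[a]-q[b];print(np.linalg.norm(d),np.degrees(np.arctan2(d[1],d[0])))
for x,y in((340,206),(426,256)): print("scene screw",ray("scene",305+(x+.5)/7-.5,195+(y+.5)/7-.5,.006))
E
python3 m.py
```

```text
top L flange (481.58551025390625, 369.9703369140625) (32.28614044189453, 53.55137252807617) 153.00089645385742
   hole 2483 [481.3 369.9  42. ]
top M flange (483.7572326660156, 245.0474090576172) (32.707725524902344, 54.576045989990234) 130.78743362426758
   hole 2386 [483.6 244.6  42. ]
top N flange (470.8248596191406, -227.23655700683594) (11.298750877380371, 9.872503280639648) 87.22227478027344
top P flange (457.9615478515625, -368.0649719238281) (14.296777725219727, 11.837911605834961) 5.820469379425049
scene L flange (478.2106628417969, 370.3110046386719) (83.61444854736328, 69.7230453491211) 38.23940658569336
   hole 2373 [482.  370.3  42. ]
   hole 295 [467.6 341.6  42. ]
   hole 304 [496.7 398.7  42. ]
   hole 3193 [445.3 373.7  42. ]
scene M flange (476.215576171875, 244.67889404296875) (93.55146789550781, 71.57788848876953) 13.297868728637695
   hole 2109 [484.6 244.1  42. ]
   hole 247 [507.9 265.8  42. ]
   hole 259 [460.7 222.7  42. ]
   hole 4814 [446.7 258.5  42. ]
scene N flange (478.3456726074219, -257.5605773925781) (89.34724426269531, 79.6243667602539) 0.0141833387
[... 186 characters left out ...]
07.3070983886719) (82.64472961425781, 95.56857299804688) 119.3885440826416
   hole 1105 [ 483.9 -427.6   12. ]
   hole 4865 [ 466.1 -395.5   12. ]
   hole 61 [ 490.3 -378.7   12. ]
   hole 69 [ 434.7 -410.2   12. ]
screws [[ 0.4754  0.0521  0.006 ]
 [ 0.4979 -0.0773  0.006 ]
 [ 0.4322  0.0448  0.006 ]
 [ 0.4547 -0.0851  0.006 ]]
[ 0.4651 -0.0164  0.006 ]
0.131340103831684 99.84124720584173
0.13185489324875235 99.85484124345565
0.04387428913555807 9.56848113235957
0.04384357523452816 10.241027973245679
scene screw [ 0.499  -0.0793  0.006 ]
scene screw [ 0.4546 -0.0863  0.006 ][ WARN:0@0.826] global loadsave.cpp:1063 imwrite_ Unsupported depth image for selected encoder is fallbacked to CV_8U.
```

View pics/m1.png

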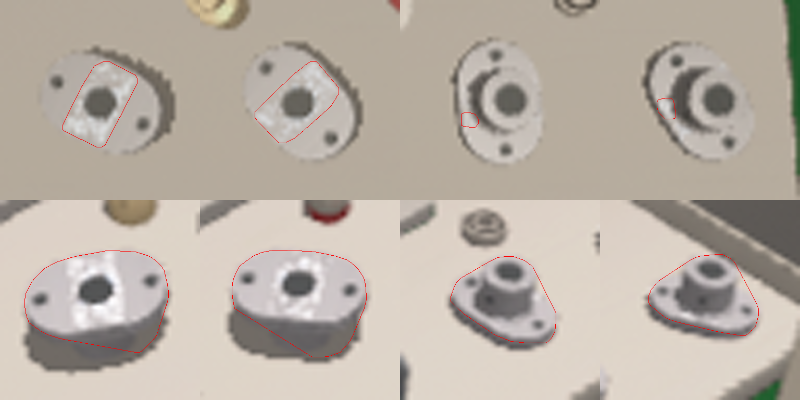

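```bash
python3 - <<'E'
from h import *
def P(u,v,x,y,z):return ray("top",u-24+x*.24-.38,v-24+y*.24-.38,z)*1000
for k,u,v,a,b,z in(("L",182,227,(56,82),(142,124),.042),("M",228,225,(66,68),(131,138),.042),("N",404,222,(95,54.5),(105,149.5),.012),("P",455,228,(77,61),(129,143),.012)):
    p=P(u,v,*a,z);q=P(u,v,*b,z);d=p-q;print(k,(p+q)/2,np.linalg.norm(d),np.degrees(np.arctan2(d[1],d[0])))
print(P(404,222,110,99,.042),P(455,228,118,99,.042))
print(R.from_quat(bot.get_obs()["tool_rot"]).as_matrix())
# scene boss tops
print(ray("scene",397-24+110*.24-.38,201-24+72*.24-.38,.042),ray("scene",433-24+110*.24-.38,186-24+69*.24-.38,.042))
E
```

```text
L [481.1997 370.4934  42.    ] 64.24727272389804 63.05929081101646
M [483.6542 244.1733  42.    ] 63.93963374658273 42.316323842358116
N [ 482.3168 -248.479    12.    ] 64.70667862359488 3.082886630765623
P [ 461.7993 -393.5206   12.    ] 64.47413139478596 29.253474136600303
[ 482.4673 -248.4008   42.    ] [ 462.4366 -392.9119   42.    ]
[[-0.0006  0.9458  0.3248]
 [ 0.0018  0.3248 -0.9458]
 [-1.      0.     -0.0019]]
[ 0.4818 -0.2497  0.042 ] [ 0.4633 -0.3942  0.042 ]
```

```bash
cat > go.py <<'E'
import sys
from h import *
# usage: go.py x y z(mm TCP) psi(deg)
def Rt(psi):
    a=np.radians(psi);return np.array([[0,np.cos(a),np.sin(a)],[0,np.sin(a),-np.cos(a)],[-1,0,0]])
a=[float(v) for v in sys.argv[1:5]]
o=bot.get_obs();M=R.from_quat(o["tool_rot"]).as_matrix();p=o["eef_pos"]
psi=np.degrees(np.arctan2(M[1,1],M[0,1]))
print("t",round(o["clock"],2),"pos",(p*1000).round(1),"psi",psi.round(2),"w",round(o["grip_width"]*1000,1),"F",o["ft_force"].round(1),"j",o["joint_pos"].round(2))
d=np.array(a[:3])/1000-p
print("dworld",(d*1000).round(1),"dtool now",(M.T@d*1000).round(1),"| dtool after turn",(Rt(a[3]).T@d*1000).round(1),"turn",R.from_matrix(M.T@Rt(a[3])).as_rotvec().round(4))
E
python3 go.py 482.2 -249 300 3.1
```

```text
t 0.1 pos [ 162.3 -472.7  403.9] psi 18.95 w 85.6 F [0.7 0.3 0.6] j [-1.24  0.24  0.    1.34  0.    1.57]
dworld [ 319.9  223.7 -103.9] dtool now [ 104.1  375.2 -107.5] | dtool after turn [ 103.9  331.5 -206. ] turn [ 0.2767 -0.0018  0.0002]
```

arm_command(moves=[0.02, 0, 0, 0.07, 0, 0, -1, 0.02, 0, 0, 0.07, 0, 0, -1, 0.02, 0, 0, 0.07, 0, 0, -1, 0.02, 0, 0, 0.07, 0, 0, -1, 0, 0.033, -0.02, 0, 0, 0, -1, 0, 0.033, -0.02, 0, 0, 0, -1, 0, 0.033, -0.02, 0, 0, 0, -1, 0, 0.033, -0.02, 0, 0, 0, -1, 0, 0.033, -0.02, 0, 0, 0, -1])

```text
clock: 0.85
eef_pos: [0.3221, -0.3674, 0.3157]
tool_rot: [0.495, 0.507, -0.496, 0.501]
ft_force: [0.2, -1.6, -0.6]
grip_width: 0.0855
```

```bash
python3 go.py 482.2 -249 300 3.1
```

```text
t 0.85 pos [ 322.1 -367.4  315.7] psi 0.99 w 85.5 F [ 0.2 -1.6 -0.6] j [-0.85  0.28 -0.18  1.12 -0.    2.27]
dworld [160.1 118.4 -15.7] dtool now [  15.1  162.2 -115.5] | dtool after turn [  15.7  166.3 -109.6] turn [-0.0369 -0.0054  0.0074]
```

arm_command(moves=[0.004, 0.033, -0.022, -0.01, 0, 0, -1, 0.004, 0.033, -0.022, -0.01, 0, 0, -1, 0.004, 0.033, -0.022, -0.01, 0, 0, -1, 0.004, 0.033, -0.022, 0, 0, 0, -1, 0, 0.03, -0.02, 0, 0, 0, -1, 0, 0, 0, 0, 0, 0, -1])

```text
clock: 1.35
eef_pos: [0.4907, -0.2428, 0.2959]
tool_rot: [0.486, 0.517, -0.486, 0.51]
ft_force: [-0.1, -0.8, 0.3]
grip_width: 0.0856
```

```bash
python3 go.py 482.2 -249 240 3.1
```

```text
t 1.35 pos [ 490.7 -242.8  295.9] psi 3.15 w 85.6 F [-0.1 -0.8  0.3] j [-0.46  0.41 -0.05  1.12  0.    2.63]
dworld [ -8.5  -6.2 -55.9] dtool now [55.9 -8.4  6.2] | dtool after turn [55.9 -8.8  5.7] turn [ 0.0009 -0.0079  0.0073]
```

arm_command(moves=[0.02, -0.008, 0.006, 0, -0.007, 0.006, -1, 0.025, 0, 0, 0, 0, 0, -1, 0.02, 0, 0, 0, 0, 0, -1, 0, 0, 0, 0, 0, 0, -1])

```text
clock: 1.68
eef_pos: [0.4855, -0.2462, 0.2284]
tool_rot: [0.484, 0.516, -0.484, 0.516]
ft_force: [-1.7, 0.2, -0.5]
grip_width: 0.0854
```

```bash
python3 go.py 482.2 -249 193 3.1; python3 - <<'E'
from h import *
for n,b in(("top",(160,280,360,520)),("scene",(120,240,340,500))):
    im=bot.camera(n)[:,:,::-1];cv2.imwrite(f"pics/n1{n}.png",cv2.resize(im[b[0]:b[1],b[2]:b[3]],(640,480),interpolation=cv2.INTER_CUBIC))
E
```

```text
t 1.68 pos [ 485.5 -246.2  228.4] psi 3.68 w 85.4 F [-1.7  0.2 -0.5] j [-0.47  0.47 -0.16  0.95 -0.    2.61]
dworld [ -3.3  -2.8 -35.4] dtool now [35.4 -3.5  2.6] | dtool after turn [35.4 -3.4  2.6] turn [0.01   0.0005 0.0001]
```

View pics/n1scene.png

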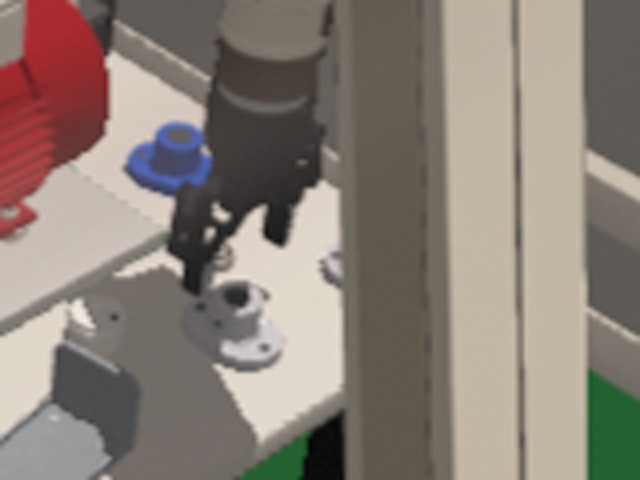

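```bash
python3 - <<'E'
from h import *
for z in(.03,.045,.06,.07,.08): print(z,ray("scene",340+193/4,120+290/4,z), proj("scene",(.4855,-.2462+.05,z)))
E
```

```text
0.03 [ 0.5162 -0.2405  0.03  ] [385.3147 203.6035]
0.045 [ 0.5046 -0.2263  0.045 ] [385.8373 199.7957]
0.06 [ 0.4931 -0.212   0.06  ] [386.3669 195.9371]
0.07 [ 0.4853 -0.2025  0.07  ] [386.7239 193.336 ]
0.08 [ 0.4776 -0.1929  0.08  ] [387.0841 190.7114]
```

arm_command(moves=[0.015, -0.0034, 0.0026, 0.01, 0, 0, -1, 0.015, 0, 0, 0, 0, 0, -1, 0.009, 0, 0, 0, 0, 0, -1, 0, 0, 0, 0, 0, 0, -1, 0, 0, 0, 0, 0, 0, -1])

```text
clock: 2.2
eef_pos: [0.486, -0.2531, 0.199]
tool_rot: [0.489, 0.507, -0.486, 0.518]
ft_force: [-0.4, 0.0, 0.3]
grip_width: 0.0856
```

```bash
python3 go.py 482.2 -249 186 3.1
```

```text
t 2.2 pos [ 486.  -253.1  199. ] psi 2.93 w 85.6 F [-0.4  0.   0.3] j [-0.48  0.5  -0.19  0.86 -0.    2.61]
dworld [ -3.8   4.1 -13. ] dtool now [12.9 -3.8 -4.4] | dtool after turn [13.  -3.6 -4.3] turn [-0.0031  0.0092 -0.0144]
```

arm_command(moves=[0, 0, 0, 0, 0, 0, -1])

```text
clock: 2.28
eef_pos: [0.4863, -0.2534, 0.1999]
tool_rot: [0.489, 0.506, -0.486, 0.519]
ft_force: [-0.7, 0.1, -0.3]
grip_width: 0.0856
```

```bash
python3 go.py 482.2 -249 186 3.1;python3 go.py 482.2 -249 186 3.1
```

```text
t 2.28 pos [ 486.3 -253.4  199.9] psi 2.92 w 85.6 F [-0.7  0.1 -0.3] j [-0.48  0.5  -0.19  0.87 -0.    2.61]
dworld [ -4.1   4.4 -13.9] dtool now [13.8 -4.1 -4.7] | dtool after turn [13.9 -3.9 -4.6] turn [-0.0033  0.0097 -0.0154]
t 2.28 pos [ 486.3 -253.4  199.9] psi 2.92 w 85.6 F [-0.7  0.1 -0.3] j [-0.48  0.5  -0.19  0.87 -0.    2.61]
dworld [ -4.1   4.4 -13.9] dtool now [13.8 -4.1 -4.7] | dtool after turn [13.9 -3.9 -4.6] turn [-0.0033  0.0097 -0.0154]
```

arm_command(moves=[0, 0, 0, 0, 0, 0, -1])

```text
clock: 2.37
eef_pos: [0.4867, -0.2537, 0.2011]
tool_rot: [0.489, 0.506, -0.485, 0.519]
ft_force: [-0.7, -0.1, -0.4]
grip_width: 0.0852
```

```bash
python3 go.py 482.2 -249 186 3.1
```

```text
t 2.37 pos [ 486.7 -253.7  201.1] psi 2.91 w 85.2 F [-0.7 -0.1 -0.4] j [-0.48  0.5  -0.19  0.87 -0.    2.61]
dworld [ -4.5   4.7 -15.1] dtool now [14.9 -4.5 -5.1] | dtool after turn [15.1 -4.2 -4.9] turn [-0.0034  0.0107 -0.0169]
```

arm_command(moves=[0.006, -0.0043, -0.005, -0.003, 0.011, -0.017, -1, 0.006, 0, 0, 0, 0, 0, -1])

```text
clock: 2.53
eef_pos: [0.4831, -0.2493, 0.1912]
tool_rot: [0.487, 0.512, -0.486, 0.514]
ft_force: [-0.4, 0.2, -0.4]
grip_width: 0.0854
```

```bash
python3 go.py 482.2 -249 186 3.1
```

```text
t 2.53 pos [ 483.1 -249.3  191.2] psi 3.08 w 85.4 F [-0.4  0.2 -0.4] j [-0.48  0.51 -0.2   0.86  0.    2.61]
dworld [-0.9  0.3 -5.2] dtool now [ 5.2 -0.9 -0.4] | dtool after turn [ 5.2 -0.9 -0.4] turn [-0.0003  0.0015 -0.0033]
```

arm_command(moves=[0.006, -0.001, -0.0005, 0, 0.002, -0.004, -1, 0.001, 0, 0, 0, 0.001, -0.001, 0.2, 0.001, 0, 0, 0, 0.001, -0.001, 0.4, 0.001, 0, 0, 0, 0.001, -0.001, 0.6, 0.001, 0, 0, 0, 0.001, -0.001, 0.6, 0.001, 0, 0, 0, 0.001, -0.001, 0.6])

```text
clock: 3.03
eef_pos: [0.4838, -0.2502, 0.1847]
tool_rot: [0.486, 0.513, -0.487, 0.514]
ft_force: [0.9, 1.0, -3.6]
grip_width: 0.0383
```

```bash
python3 go.py 482.2 -249 186 3.1
```

```text
t 3.03 pos [ 483.8 -250.2  184.7] psi 3.09 w 38.3 F [ 0.9  1.  -3.6] j [-0.48  0.52 -0.2   0.85 -0.    2.61]
dworld [-1.6  1.2  1.3] dtool now [-1.3 -1.6 -1.3] | dtool after turn [-1.3 -1.6 -1.3] turn [-0.0002  0.0021  0.001 ]
```

arm_command(moves=[0, 0, 0, 0, 0, 0, 1, -0.015, 0, 0, 0, 0, 0, 1, -0.03, 0, 0, 0, 0, 0, 1, -0.03, 0, 0, 0, 0, 0, 1, -0.03, 0, 0, -0.06, 0, 0, 1, -0.005, 0, 0, -0.12, 0, 0, 1, 0.001, 0, 0, -0.12, 0, 0, 1, 0.001, 0, 0, -0.12, 0, 0, 1])

```text
clock: 3.7
eef_pos: [0.4814, -0.2485, 0.2902]
tool_rot: [0.363, 0.612, -0.365, 0.6]
ft_force: [1.1, -0.1, -2.5]
grip_width: 0.0385
```

```bash
python3 go.py 470.5 -47.7 300 99.9
```

```text
t 3.7 pos [ 481.4 -248.5  290.2] psi 28.07 w 38.5 F [ 1.1 -0.1 -2.5] j [-0.48  0.4  -0.07  1.11 -0.    2.18]
dworld [-10.9 200.8   9.8] dtool now [  -8.3   84.8 -182.5] | dtool after turn [ -9.8 199.7  23.8] turn [-1.2537 -0.0181  0.0008]
```

arm_command(moves=[0, 0, 0, -0.12, -0.01, 0, 1, 0, 0, 0, -0.12, 0, 0, 1, 0, 0, 0, -0.12, 0, 0, 1, 0, 0, 0, -0.12, 0, 0, 1, 0, 0, 0, -0.12, 0, 0, 1, 0, 0, 0, -0.12, 0, 0, 1, 0, 0, 0, -0.12, 0, 0, 1, 0, 0, 0, -0.12, 0, 0, 1, 0, 0, 0, -0.12, 0, 0, 1, 0, 0, 0, -0.1, 0, 0, 1])

```text
clock: 4.53
eef_pos: [0.4774, -0.246, 0.2779]
tool_rot: [-0.048, 0.716, 0.058, 0.694]
ft_force: [-0.8, 0.5, -2.3]
grip_width: 0.0385
```

```bash
python3 go.py 470.5 -47.7 300 99.9
```

```text
t 4.53 pos [ 477.4 -246.   277.9] psi 98.55 w 38.5 F [-0.8  0.5 -2.3] j [-0.47  0.41 -0.09  1.1  -0.    0.95]
dworld [ -6.9 198.3  22.1] dtool now [-19.7 197.5  22. ] | dtool after turn [-22.1 196.6  27.3] turn [-0.0233 -0.0298 -0.016 ]
```

arm_command(moves=[-0.012, 0.03, 0.005, -0.02, -0.028, -0.015, 1, -0.01, 0.037, 0.005, 0, 0, 0, 1, 0, 0.037, 0.005, 0, 0, 0, 1, 0, 0.037, 0.005, 0, 0, 0, 1, 0, 0.035, 0.005, 0, 0, 0, 1, 0, 0.01, 0, 0, 0, 0, 1, 0, 0, 0, 0, 0, 0, 1])

```text
clock: 5.12
eef_pos: [0.4686, -0.053, 0.2921]
tool_rot: [-0.057, 0.71, 0.062, 0.699]
ft_force: [0.1, -0.0, -3.5]
grip_width: 0.0385
```

```bash
python3 go.py 470.5 -47.7 260 99.9
```

```text
t 5.12 pos [468.6 -53.  292.1] psi 99.64 w 38.5 F [ 0.1 -0.  -3.5] j [-0.11  0.28 -0.26  1.06  0.    1.29]
dworld [  1.9   5.3 -32.1] dtool now [32.1  4.7  3.2] | dtool after turn [32.1  4.9  2.8] turn [-0.0045 -0.0152 -0.0084]
```

arm_command(moves=[0.02, 0.005, 0.003, -0.005, -0.015, -0.008, 1, 0.03, 0, 0, 0, 0, 0, 1, 0.015, 0, 0, 0, 0, 0, 1, 0, 0, 0, 0, 0, 0, 1])

```text
clock: 5.45
eef_pos: [0.471, -0.0481, 0.2246]
tool_rot: [-0.063, 0.704, 0.061, 0.705]
ft_force: [-0.8, 0.1, -2.1]
grip_width: 0.0386
```

```bash
python3 go.py 470.5 -47.7 192 99.9; python3 - <<'E'
from h import *
for n,b in(("top",(180,270,270,390)),("scene",(160,280,280,440))):
    im=bot.camera(n)[:,:,::-1];cv2.imwrite(f"pics/n2{n}.png",cv2.resize(im[b[0]:b[1],b[2]:b[3]],(640,480),interpolation=cv2.INTER_CUBIC))
E
```

```text
t 5.45 pos [471.  -48.1 224.6] psi 100.06 w 38.6 F [-0.8  0.1 -2.1] j [-0.1   0.35 -0.35  0.86 -0.    1.29]
dworld [ -0.5   0.4 -32.6] dtool now [32.6  0.6 -0.4] | dtool after turn [32.6  0.5 -0.4] turn [0.0028 0.0012 0.0022]
```

View pics/n2scene.png

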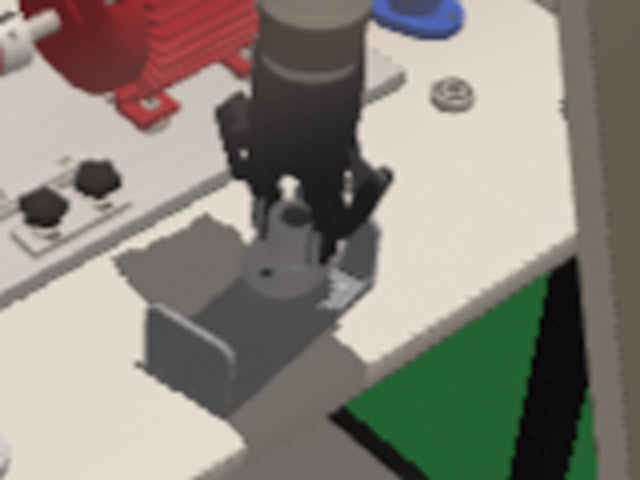

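```bash
python3 - <<'E'
from h import *
print(ray("scene",346.0,227.2,.052))
E
```

```text
[ 0.4682 -0.0196  0.052 ]
```

arm_command(moves=[0.015, 0, 0, 0, 0, 0, 1, 0.011, 0, 0, 0, 0, 0, 1, 0.004, 0, 0, 0, 0, 0, 1])

```text
clock: 5.8
eef_pos: [0.475, -0.0508, 0.2001]
tool_rot: [-0.062, 0.7, 0.059, 0.709]
ft_force: [-0.2, 0.7, -2.5]
grip_width: 0.0388
```

```bash
python3 go.py 470.5 -47.7 191 99.9
```

```text
t 5.8 pos [475.  -50.8 200.1] psi 99.84 w 38.8 F [-0.2  0.7 -2.5] j [-0.11  0.39 -0.38  0.79 -0.    1.29]
dworld [-4.5  3.1 -9.1] dtool now [ 9.1  3.9 -4. ] | dtool after turn [ 9.1  3.8 -3.9] turn [-0.001   0.0116  0.0057]
```

arm_command(moves=[0.003, 0.0038, -0.004, 0, 0.011, 0.006, 1, 0.003, 0, -0.0005, 0, 0, 0, 1])

```text
clock: 5.97
eef_pos: [0.4707, -0.0488, 0.1953]
tool_rot: [-0.06, 0.704, 0.06, 0.705]
ft_force: [-0.2, -0.1, -1.8]
grip_width: 0.0388
```

```bash
python3 go.py 470.5 -47.7 191 99.9
```

```text
t 5.97 pos [470.7 -48.8 195.3] psi 99.74 w 38.8 F [-0.2 -0.1 -1.8] j [-0.1   0.39 -0.39  0.79  0.    1.3 ]
dworld [-0.2  1.1 -4.3] dtool now [4.3 1.1 0. ] | dtool after turn [4.3 1.1 0. ] turn [-0.0029  0.0019 -0.0001]
```

arm_command(moves=[0.003, 0.001, 0, -0.003, 0.002, 0, 1, 0.002, 0, 0, 0, 0, 0, 1, 0.002, 0, 0, 0, 0, 0, 1])

```text
clock: 6.22
eef_pos: [0.4712, -0.0481, 0.1901]
tool_rot: [-0.061, 0.704, 0.061, 0.705]
ft_force: [-6.7, 1.8, 22.7]
grip_width: 0.0384
```

```bash
python3 go.py 470.5 -47.7 191 99.9
```

```text
t 6.22 pos [471.2 -48.1 190.1] psi 99.9 w 38.4 F [-6.7  1.8 22.7] j [-0.1   0.4  -0.39  0.78 -0.    1.3 ]
dworld [-0.7  0.4  0.9] dtool now [-0.9  0.5 -0.6] | dtool after turn [-0.9  0.5 -0.6] turn [-0.      0.0026  0.001 ]
```

arm_command(moves=[-0.001, 0, 0, 0, 0, 0, 0, 0, 0, 0, 0, 0, 0, -0.5, 0, 0, 0, 0, 0, 0, -1, -0.02, 0, 0, 0, 0, 0, -1, -0.035, 0, 0, 0, 0, 0, -1, -0.035, 0, 0, 0, 0, 0, -1, -0.01, 0, 0, 0, 0, 0, -1])

```text
clock: 6.8
eef_pos: [0.4707, -0.0477, 0.2939]
tool_rot: [-0.061, 0.704, 0.061, 0.705]
ft_force: [2.1, -0.6, 0.9]
grip_width: 0.0853
```

```bash
python3 go.py 484.0 244.2 270 42.4
```

```text
t 6.8 pos [470.7 -47.7 293.9] psi 99.94 w 85.3 F [ 2.1 -0.6  0.9] j [-0.1   0.27 -0.26  1.04 -0.    1.3 ]
dworld [ 13.3 291.9 -23.9] dtool now [ 23.9 285.2  63.5] | dtool after turn [  23.9  206.6 -206.6] turn [1.0043 0.0004 0.0002]
```

arm_command(moves=[0, 0.03, 0.007, 0, 0, 0, -1, 0, 0.038, 0.0085, 0, 0, 0, -1, 0, 0.038, 0.0085, 0, 0, 0, -1, 0, 0.038, 0.0085, 0, 0, 0, -1, 0, 0.038, 0.0085, 0, 0, 0, -1, 0, 0.038, 0.0085, 0, 0, 0, -1, 0, 0.035, 0.008, 0, 0, 0, -1, 0, 0, 0, 0.12, 0, 0, -1, 0, 0, 0, 0.12, 0, 0, -1, 0, 0, 0, 0.12, 0, 0, -1, 0, 0, 0, 0.12, 0, 0, -1, 0, 0, 0, 0.12, 0, 0, -1, 0, 0, 0, 0.12, 0, 0, -1, 0, 0, 0, 0.12, 0, 0, -1, 0, 0, 0, 0.1, 0, 0, -1])

```text
clock: 8.05
eef_pos: [0.4897, 0.2292, 0.3053]
tool_rot: [0.285, 0.641, -0.272, 0.659]
ft_force: [-0.0, -0.1, 0.2]
grip_width: 0.0856
```

```bash
python3 go.py 484.0 244.2 250 42.4
```

```text
t 8.05 pos [489.7 229.2 305.3] psi 43.59 w 85.6 F [-0.  -0.1  0.2] j [ 0.44  0.37 -0.08  1.09 -0.01  2.82]
dworld [ -5.7  15.  -55.3] dtool now [ 55.2   4.7 -15.7] | dtool after turn [ 55.3   5.9 -14.9] turn [ 0.0205  0.0166 -0.0265]
```

```bash
python3 - <<'E'
from h import *
for n,b in(("top",(180,270,270,390)),("scene",(160,280,280,440))):
    im=bot.camera(n)[:,:,::-1];cv2.imwrite(f"pics/n3{n}f.png",im);cv2.imwrite(f"pics/n3{n}.png",cv2.resize(im[b[0]:b[1],b[2]:b[3]],(640,480),interpolation=cv2.INTER_CUBIC))
a=cv2.imread("pics/n3top.png");c=cv2.imread("pics/n3scene.png");cv2.imwrite("pics/n3.png",np.hstack([a,c])[:,:][::1,::1] if 0 else cv2.resize(np.vstack([a,c]),(450,600) if 0 else (440,600)))
E
```

```text
(no output)
```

View pics/n3top.png

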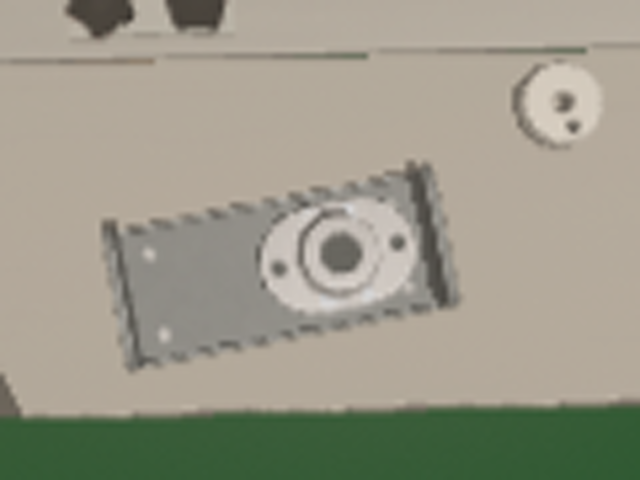

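View pics/n3scene.png

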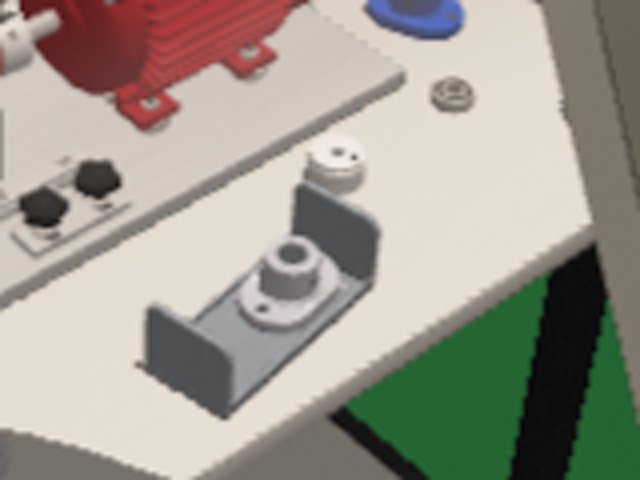

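```bash
python3 - <<'E'
from h import *
s=640/120
P=lambda x,y,z:ray("top",270+(x+.5)/s-.5,180+(y+.5)/s-.5,z)*1000
a,b=P(278,269,.018),P(398,243,.018);d=a-b
print((a+b)/2,np.degrees(np.arctan2(d[1],d[0])),np.linalg.norm(d),P(341,253,.048))
Q=lambda x,y,z:ray("scene",280+(x+.5)/4-.5,160+(y+.5)/4-.5,z)*1000
print(Q(293,254,.048),Q(262,308,.018))
c=(a+b)/2
t=np.array([465.15,-16.8]);ux=np.array([.985,.172]);uy=np.array([-.172,.985])
print("tray xy",(c[:2]-t)@ux,(c[:2]-t)@uy)
E
```

```text
[471.3219 -47.8897  18.    ] 100.79132324776369 64.78628609922515 [471.5416 -48.0205  48.    ]
[471.1532 -48.7964  48.    ] [466.5427 -17.1905  18.    ]
tray xy 0.7319295136317372 -31.684956115941286
```

arm_command(moves=[0.02, 0.0055, -0.0155, 0.02, 0.017, -0.026, -1, 0.03, 0, 0, 0, 0, 0, -1, 0.02, 0, 0, 0, 0, 0, -1])

```text
clock: 8.4
eef_pos: [0.4868, 0.2461, 0.2402]
tool_rot: [0.285, 0.646, -0.276, 0.652]
ft_force: [-0.2, -0.2, -1.2]
grip_width: 0.0853
```

```bash
python3 go.py 484.0 244.2 189 42.4
```

```text
t 8.4 pos [486.8 246.1 240.2] psi 43.21 w 85.3 F [-0.2 -0.2 -1.2] j [ 0.47  0.45 -0.15  0.96  0.    2.86]
dworld [ -2.8  -1.9 -51.2] dtool now [51.1 -4.1 -0.7] | dtool after turn [51.2 -3.3 -0.4] turn [ 0.0142  0.0037 -0.0148]
```

arm_command(moves=[0.02, -0.0035, -0.0005, 0.014, 0.004, -0.015, -1, 0.02, 0, 0, 0, 0, 0, -1, 0.006, 0, 0, 0, 0, 0, -1])

```text
clock: 8.65
eef_pos: [0.4833, 0.2444, 0.1902]
tool_rot: [0.281, 0.649, -0.283, 0.648]
ft_force: [-0.4, -0.4, 0.4]
grip_width: 0.0859
```

```bash
python3 go.py 484.0 244.2 189 42.4
```

```text
t 8.65 pos [483.3 244.4 190.2] psi 42.97 w 85.9 F [-0.4 -0.4  0.4] j [ 0.47  0.51 -0.2   0.86  0.    2.86]
dworld [ 0.7 -0.2 -1.2] dtool now [1.2 0.4 0.6] | dtool after turn [1.2 0.4 0.6] turn [ 0.01   -0.001   0.0025]
```

arm_command(moves=[0.001, 0.0005, 0.0005, 0.01, 0, 0, 0, 0.001, 0, 0, 0, 0, 0, 0.3, 0, 0, 0, 0, 0, 0, 0.5, 0, 0, 0, 0, 0, 0, 1, 0, 0, 0, 0, 0, 0, 1])

```text
clock: 9.07
eef_pos: [0.4847, 0.2445, 0.1895]
tool_rot: [0.284, 0.648, -0.285, 0.647]
ft_force: [-0.5, -0.4, -3.1]
grip_width: 0.055
```

```bash
python3 go.py 484.0 244.2 189 42.4
```

```text
t 9.07 pos [484.7 244.5 189.5] psi 42.63 w 55.0 F [-0.5 -0.4 -3.1] j [ 0.47  0.51 -0.2   0.86  0.    2.86]
dworld [-0.7 -0.3 -0.5] dtool now [ 0.5 -0.7 -0.3] | dtool after turn [ 0.5 -0.7 -0.3] turn [ 0.0041 -0.0007  0.0019]
```

arm_command(moves=[-0.015, 0, 0, 0, 0, 0, 1, -0.03, 0, 0, 0, 0, 0, 1, -0.03, 0, 0, 0, 0, 0, 1, -0.03, 0, 0, -0.06, 0, 0, 1, -0.005, 0, 0, -0.12, 0, 0, 1, 0, 0, 0, -0.12, 0, 0, 1, 0, 0, 0, -0.12, 0, 0, 1, 0, 0, 0, -0.12, 0, 0, 1, 0, 0, 0, -0.12, 0, 0, 1, 0, 0, 0, -0.12, 0, 0, 1, 0, 0, 0, -0.12, 0, 0, 1, 0, 0, 0, -0.08, 0, 0, 1])

```text
clock: 10.07
eef_pos: [0.4842, 0.2439, 0.3116]
tool_rot: [-0.069, 0.702, 0.07, 0.706]
ft_force: [-0.1, 0.7, -2.9]
grip_width: 0.055
```

```bash
python3 go.py 459.2 17.4 300 99.9
```

```text
t 10.07 pos [484.2 243.9 311.6] psi 101.27 w 55.0 F [-0.1  0.7 -2.9] j [ 0.47  0.38 -0.05  1.13  0.    1.84]
dworld [ -25.  -226.5  -11.6] dtool now [  10.9 -217.2  -68.9] | dtool after turn [  11.6 -218.8  -63.6] turn [ 0.0239  0.0055 -0.0019]
```

arm_command(moves=[0, -0.03, -0.0085, 0.024, 0.005, 0, 1, 0, -0.038, -0.011, 0, 0, 0, 1, 0, -0.038, -0.011, 0, 0, 0, 1, 0, -0.038, -0.011, 0, 0, 0, 1, 0, -0.038, -0.011, 0, 0, 0, 1, 0.005, -0.03, -0.009, 0, 0, 0, 1, 0, 0, 0, 0, 0, 0, 1])

```text
clock: 10.65
eef_pos: [0.4612, 0.0191, 0.3085]
tool_rot: [-0.065, 0.701, 0.067, 0.707]
ft_force: [-0.6, 0.3, -3.6]
grip_width: 0.0553
```

```bash
python3 go.py 459.2 17.4 215 99.9
```

```text
t 10.65 pos [461.2  19.1 308.5] psi 100.67 w 55.3 F [-0.6  0.3 -3.6] j [ 0.04  0.23 -0.27  1.06  0.    1.42]
dworld [ -2.   -1.7 -93.5] dtool now [93.5 -1.5 -3.2] | dtool after turn [93.5 -1.3 -2.3] turn [ 0.0135  0.0094 -0.0024]
```

arm_command(moves=[0.025, -0.0013, -0.003, 0.013, 0.009, -0.002, 1, 0.03, 0, 0, 0, 0, 0, 1, 0.01, 0, 0, 0, 0, 0, 1, 0, 0, 0, 0, 0, 0, 1])

```text
clock: 10.98
eef_pos: [0.4597, 0.0142, 0.2456]
tool_rot: [-0.058, 0.701, 0.058, 0.708]
ft_force: [-0.4, 0.6, -2.1]
grip_width: 0.0553
```

```bash
python3 go.py 459.2 17.4 215 99.9;python3 - <<'E'
from h import *
for n,b in(("top",(180,270,270,390)),("scene",(160,280,280,440))):
    im=bot.camera(n)[:,:,::-1];cv2.imwrite(f"pics/n4{n}.png",cv2.resize(im[b[0]:b[1],b[2]:b[3]],(640,480),interpolation=cv2.INTER_CUBIC))
E
```

```text
t 10.98 pos [459.7  14.2 245.6] psi 99.47 w 55.3 F [-0.4  0.6 -2.1] j [ 0.03  0.3  -0.37  0.9   0.    1.44]
dworld [ -0.5   3.2 -30.6] dtool now [30.6  3.3 -0.2] | dtool after turn [30.6  3.3  0.1] turn [-0.0075  0.0101  0.0005]
```

View pics/n4scene.png

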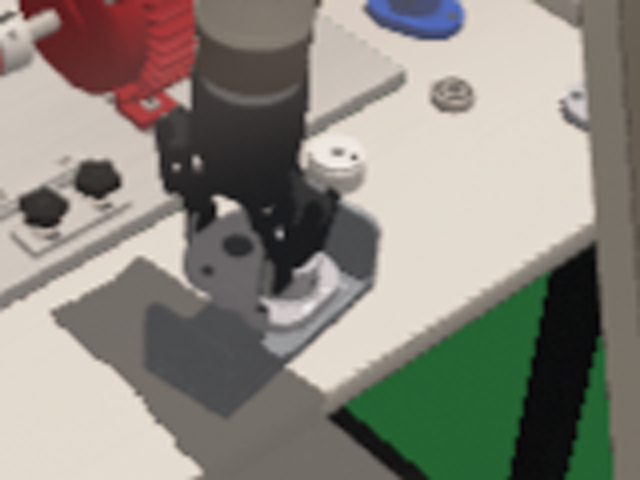

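Housing held above the free +y half (crop centre hole about (238,244)), clear of the first boss. Lowering.

arm_command(moves=[0.015, 0.0035, 0, -0.0075, 0.01, 0, 1, 0.012, 0, 0, 0, 0, 0, 1])

```text
clock: 11.25
eef_pos: [0.4628, 0.0186, 0.2244]
tool_rot: [-0.062, 0.7, 0.061, 0.709]
ft_force: [-0.9, -0.7, -3.3]
grip_width: 0.0546
```

```bash
python3 go.py 459.2 17.4 198 99.9
```

```text
t 11.25 pos [462.8  18.6 224.4] psi 100.0 w 54.6 F [-0.9 -0.7 -3.3] j [ 0.04  0.33 -0.39  0.84 -0.    1.44]
dworld [ -3.6  -1.2 -26.4] dtool now [26.3 -0.5 -4. ] | dtool after turn [26.4 -0.6 -3.7] turn [0.0018 0.0118 0.0019]
```

arm_command(moves=[0.012, -0.0005, -0.004, 0.002, 0.012, 0.002, 1, 0.01, 0, 0, 0, 0, 0, 1])

```text
clock: 11.42
eef_pos: [0.4607, 0.0183, 0.2039]
tool_rot: [-0.061, 0.703, 0.062, 0.706]
ft_force: [-0.3, -0.6, -4.2]
grip_width: 0.0551
```

```bash
python3 go.py 459.2 17.4 196 99.9
```

```text
t 11.42 pos [460.7  18.3 203.9] psi 99.98 w 55.1 F [-0.3 -0.6 -4.2] j [ 0.04  0.36 -0.41  0.8   0.    1.44]
dworld [-1.5 -0.9 -7.9] dtool now [ 7.9 -0.6 -1.6] | dtool after turn [ 7.9 -0.6 -1.6] turn [0.0014 0.0048 0.0004]
```

arm_command(moves=[0.005, -0.0005, -0.0015, 0.001, 0.005, 0, 1, 0.003, 0, 0, 0, 0, 0, 1, 0.002, 0, 0, 0, 0, 0, 1])

```text
clock: 11.67
eef_pos: [0.4594, 0.0181, 0.1938]
tool_rot: [-0.062, 0.705, 0.061, 0.704]
ft_force: [-0.5, -1.1, -2.4]
grip_width: 0.0552
```

```bash
python3 go.py 459.2 17.4 195.5 99.9
```

```text
t 11.67 pos [459.4  18.1 193.8] psi 99.99 w 55.2 F [-0.5 -1.1 -2.4] j [ 0.04  0.38 -0.42  0.77 -0.    1.44]
dworld [-0.2 -0.7  1.7] dtool now [-1.7 -0.6 -0.3] | dtool after turn [-1.7 -0.6 -0.3] turn [ 0.0015 -0.0007  0.0003]
```

arm_command(moves=[0.0015, 0, 0, 0, 0, 0, 1])

```text
clock: 11.75
eef_pos: [0.4594, 0.0182, 0.1935]
tool_rot: [-0.062, 0.705, 0.062, 0.704]
ft_force: [-7.2, 0.2, 20.2]
grip_width: 0.0547
```

```bash
python3 go.py 459.2 17.4 195.5 99.9
```

```text
t 11.75 pos [459.4  18.2 193.5] psi 99.99 w 54.7 F [-7.2  0.2 20.2] j [ 0.04  0.38 -0.42  0.77 -0.    1.44]
dworld [-0.2 -0.8  2. ] dtool now [-2.  -0.7 -0.4] | dtool after turn [-2.  -0.7 -0.4] turn [ 0.0016 -0.0006  0.0002]
```

Contact. Release, rise, then to housing P.

arm_command(moves=[-0.001, 0, 0, 0, 0, 0, 0, 0, 0, 0, 0, 0, 0, -0.5, 0, 0, 0, 0, 0, 0, -1, 0, 0, 0, 0, 0, 0, -1, -0.02, 0, 0, 0, 0, 0, -1, -0.035, 0, 0, 0, 0, 0, -1, -0.035, 0, 0, 0, 0, 0, -1, -0.03, 0, 0, 0, 0, 0, -1])

```text
clock: 12.42
eef_pos: [0.4581, 0.0181, 0.3157]
tool_rot: [-0.061, 0.707, 0.062, 0.701]
ft_force: [1.2, 0.2, -0.9]
grip_width: 0.0856
```

```bash
python3 go.py 462.2 -393.9 270 29.4
```

```text
t 12.42 pos [458.1  18.1 315.7] psi 99.99 w 85.6 F [ 1.2  0.2 -0.9] j [ 0.04  0.22 -0.26  1.1  -0.    1.44]
dworld [   4.1 -412.   -45.7] dtool now [  45.8 -406.5  -67.1] | dtool after turn [  45.7 -198.7  361. ] turn [ 1.232  -0.0078  0.0043]
```

arm_command(moves=[0, -0.028, -0.005, 0, -0.008, 0.004, -1, 0, -0.038, -0.0062, 0, 0, 0, -1, 0, -0.038, -0.0062, 0, 0, 0, -1, 0, -0.038, -0.0062, 0, 0, 0, -1, 0, -0.038, -0.0062, 0, 0, 0, -1, 0, -0.038, -0.0062, 0, 0, 0, -1, 0, -0.038, -0.0062, 0, 0, 0, -1, 0, -0.038, -0.0062, 0, 0, 0, -1, 0, -0.038, -0.0062, 0, 0, 0, -1, 0, -0.03, -0.005, 0, 0, 0, -1, 0, 0, 0, 0, 0, 0, -1])

```text
clock: 13.33
eef_pos: [0.4698, -0.365, 0.329]
tool_rot: [-0.067, 0.692, 0.063, 0.716]
ft_force: [0.7, -0.4, 0.1]
grip_width: 0.0854
```

```bash
python3 go.py 462.2 -393.9 270 29.4; python3 - <<'E'
from h import *
for n,b in(("top",(180,270,270,390)),("scene",(160,280,280,440))):
    im=bot.camera(n)[:,:,::-1];cv2.imwrite(f"pics/n5{n}.png",cv2.resize(im[b[0]:b[1],b[2]:b[3]],(640,480),interpolation=cv2.INTER_CUBIC))
E
```

```text
t 13.33 pos [ 469.8 -365.   329. ] psi 100.56 w 85.4 F [ 0.7 -0.4  0.1] j [-0.66  0.46  0.11  1.2   0.02  0.72]
dworld [ -7.6 -28.9 -59. ] dtool now [ 58.8 -26.6 -14.7] | dtool after turn [ 59.  -20.8  21.5] turn [ 1.2419  0.0332 -0.013 ]
```

View pics/n5top.png

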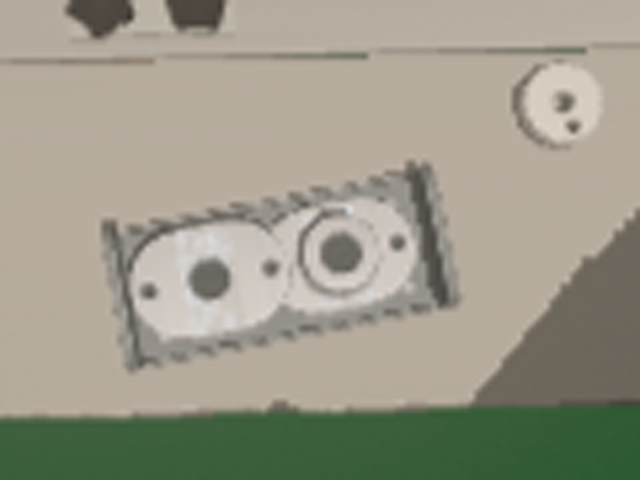

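View pics/n5scene.png

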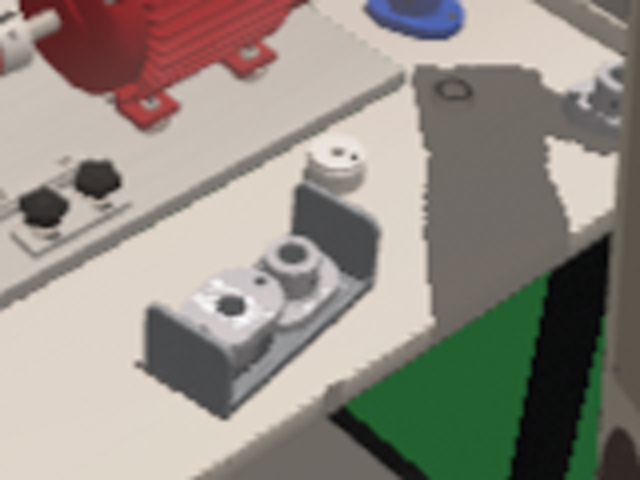

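```bash
python3 - <<'E'
from h import *
s=640/120
P=lambda x,y,z:ray("top",270+(x+.5)/s-.5,180+(y+.5)/s-.5,z)*1000
t=np.array([465.15,-16.8]);ux=np.array([.985,.172]);uy=np.array([-.172,.985])
a,b=P(148,291,.048),P(271,268,.048);d=a-b
for c in((a+b)/2,P(210,279,.048),P(341,253,.048),ray("scene",280+(231.5)/4-.5,160+(305.5)/4-.5,.048)*1000): print(c,"tray xy",(c[:2]-t)@ux,(c[:2]-t)@uy)
print(np.degrees(np.arctan2(d[1],d[0])),np.linalg.norm(d))
E
```

```text
[459.6409  19.7155  48.    ] tray xy 0.8542429448673001 36.91532535505013
[459.887  19.472  48.   ] tray xy 1.0547341721652117 36.63313972669163
[471.5416 -48.0205  48.    ] tray xy 0.9258296541046915 -31.851581608679034
[460.7037  18.8517  48.    ] tray xy 1.7525049383597349 35.881689524868946
99.16429622856627 64.0863035390685
```

arm_command(moves=[0.015, -0.0265, -0.0145, 0.1, 0.033, -0.013, -1, 0.015, 0, 0, 0.12, 0, 0, -1, 0.005, 0, 0, 0.12, 0, 0, -1, 0, 0, 0, 0.12, 0, 0, -1, 0, 0, 0, 0.12, 0, 0, -1, 0, 0, 0, 0.12, 0, 0, -1, 0, 0, 0, 0.12, 0, 0, -1, 0, 0, 0, 0.12, 0, 0, -1, 0, 0, 0, 0.12, 0, 0, -1, 0, 0, 0, 0.12, 0, 0, -1, 0, 0, 0, 0.02, 0, 0, -1])

```text
clock: 14.35
eef_pos: [0.4637, -0.3719, 0.2931]
tool_rot: [0.352, 0.612, -0.357, 0.612]
ft_force: [0.4, 0.1, 0.1]
grip_width: 0.0856
```

```bash
python3 go.py 462.2 -393.9 230 29.4
```

```text
t 14.35 pos [ 463.7 -371.9  293.1] psi 29.84 w 85.6 F [0.4 0.1 0.1] j [-0.67  0.49  0.08  1.15 -0.01  1.95]
dworld [ -1.5 -22.  -63.1] dtool now [ 63.3 -11.9  18.1] | dtool after turn [ 63.1 -12.1  18.4] turn [0.0077 0.0044 0.0059]
```

arm_command(moves=[0.015, -0.012, 0.018, 0.008, 0.004, 0.006, -1, 0.03, 0, 0, 0, 0, 0, -1, 0.015, 0, 0, 0, 0, 0, -1, 0, 0, 0, 0, 0, 0, -1])

```text
clock: 14.68
eef_pos: [0.4654, -0.3866, 0.2356]
tool_rot: [0.355, 0.61, -0.353, 0.614]
ft_force: [0.1, -0.2, -0.4]
grip_width: 0.0852
```

```bash
python3 go.py 462.2 -393.9 186 29.4
```

```text
t 14.68 pos [ 465.4 -386.6  235.6] psi 29.92 w 85.2 F [ 0.1 -0.2 -0.4] j [-0.69  0.56  0.03  1.03  0.    1.93]
dworld [ -3.2  -7.3 -49.6] dtool now [49.6 -6.6  4.5] | dtool after turn [49.6 -6.4  4.8] turn [ 0.009   0.004  -0.0041]
```

arm_command(moves=[0.015, -0.0065, 0.0045, 0.009, 0.004, -0.004, -1, 0.015, 0, 0, 0, 0, 0, -1, 0.005, 0, 0, 0, 0, 0, -1])

```text
clock: 14.93
eef_pos: [0.4635, -0.3912, 0.2015]
tool_rot: [0.355, 0.611, -0.355, 0.612]
ft_force: [-0.4, 0.2, -1.4]
grip_width: 0.0854
```

```bash
python3 go.py 462.2 -393.9 186 29.4
```

```text
t 14.93 pos [ 463.5 -391.2  201.5] psi 29.65 w 85.4 F [-0.4  0.2 -1.4] j [-0.7   0.6  -0.    0.97  0.    1.92]
dworld [ -1.3  -2.7 -15.5] dtool now [15.5 -2.5  1.7] | dtool after turn [15.5 -2.5  1.7] turn [ 0.0044  0.0018 -0.0009]
```

arm_command(moves=[0.01, -0.0025, 0.0018, 0.004, 0.002, 0, -1, 0.005, -0.001, 0.0005, 0, 0, 0, -0.5, 0, 0, 0, 0, 0, 0, 0, 0, 0, 0, 0, 0, 0, 0.3, 0, 0, 0, 0, 0, 0, 0.6, 0, 0, 0, 0, 0, 0, 1, 0, 0, 0, 0, 0, 0, 1])

```text
clock: 15.52
eef_pos: [0.4616, -0.3948, 0.1862]
tool_rot: [0.357, 0.611, -0.356, 0.611]
ft_force: [-0.1, 0.0, -3.2]
grip_width: 0.0385
```

```bash
python3 go.py 462.2 -393.9 186 29.4
```

```text
t 15.52 pos [ 461.6 -394.8  186.2] psi 29.43 w 38.5 F [-0.1  0.  -3.2] j [-0.71  0.62 -0.01  0.94  0.    1.92]
dworld [ 0.6  0.9 -0.2] dtool now [ 0.2  1.  -0.5] | dtool after turn [ 0.2  1.  -0.5] turn [ 0.0005 -0.0005 -0.0007]
```

arm_command(moves=[-0.015, 0, 0, 0, 0, 0, 1, -0.03, 0, 0, 0, 0, 0, 1, -0.035, 0, 0, 0, 0, 0, 1, -0.035, 0, 0, -0.06, 0, 0, 1, -0.02, 0, 0, -0.12, 0, 0, 1, 0, 0, 0, -0.12, 0, 0, 1, 0, 0, 0, -0.12, 0, 0, 1, 0, 0, 0, -0.12, 0, 0, 1, 0, 0, 0, -0.12, 0, 0, 1, 0, 0, 0, -0.12, 0, 0, 1, 0, 0, 0, -0.12, 0, 0, 1, 0, 0, 0, -0.12, 0, 0, 1, 0, 0, 0, -0.12, 0, 0, 1, 0, 0, 0, -0.12, 0, 0, 1])

```text
clock: 16.68
eef_pos: [0.4591, -0.3932, 0.3239]
tool_rot: [-0.086, 0.704, 0.092, 0.699]
ft_force: [0.1, -1.0, -3.7]
grip_width: 0.0387
```

```bash
python3 go.py 460.2 17.3 300 99.9
```

```text
t 16.68 pos [ 459.1 -393.2  323.9] psi 104.52 w 38.7 F [ 0.1 -1.  -3.7] j [-0.71  0.49  0.16  1.25  0.    0.61]
dworld [  1.1 410.5 -23.9] dtool now [ 27.  396.9 104.1] | dtool after turn [ 23.9 404.2  71.7] turn [ 0.0806 -0.0068 -0.0094]
```

arm_command(moves=[0, 0, 0, 0.09, -0.007, -0.009, 1, 0, 0.03, 0.0055, 0, 0, 0, 1, 0, 0.038, 0.0067, 0, 0, 0, 1, 0, 0.038, 0.0067, 0, 0, 0, 1, 0, 0.038, 0.0067, 0, 0, 0, 1, 0, 0.038, 0.0067, 0, 0, 0, 1, 0, 0.038, 0.0067, 0, 0, 0, 1, 0, 0.038, 0.0067, 0, 0, 0, 1, 0, 0.038, 0.0067, 0, 0, 0, 1, 0, 0.038, 0.0067, 0, 0, 0, 1, 0, 0.025, 0.005, 0, 0, 0, 1, 0, 0, 0, 0, 0, 0, 1])

```text
clock: 17.68
eef_pos: [0.4609, -0.0164, 0.3197]
tool_rot: [-0.055, 0.705, 0.056, 0.704]
ft_force: [0.5, -0.7, -2.4]
grip_width: 0.0387
```

```bash
python3 go.py 460.2 17.3 290 99.9
```

```text
t 17.68 pos [460.9 -16.4 319.7] psi 98.96 w 38.7 F [ 0.5 -0.7 -2.4] j [-0.04  0.22 -0.25  1.1   0.    1.38]
dworld [ -0.7  33.7 -29.7] dtool now [29.7 33.3  4.6] | dtool after turn [29.7 33.3  5.1] turn [-0.0164 -0.0014 -0.0013]
```

arm_command(moves=[0.01, 0.032, 0.005, -0.016, 0, 0, 1, 0.02, 0, 0, 0, 0, 0, 1, 0.015, 0, 0, 0, 0, 0, 1, 0, 0, 0, 0, 0, 0, 1])

```text
clock: 18.02
eef_pos: [0.461, 0.0197, 0.2752]
tool_rot: [-0.063, 0.703, 0.063, 0.706]
ft_force: [-1.2, -0.9, -2.6]
grip_width: 0.0386
```

```bash
python3 go.py 460.2 17.3 245 99.9; python3 - <<'E'
from h import *
for n,b in(("scene",(160,280,280,440)),):
    im=bot.camera(n)[:,:,::-1];cv2.imwrite(f"pics/n6{n}.png",cv2.resize(im[b[0]:b[1],b[2]:b[3]],(640,480),interpolation=cv2.INTER_CUBIC))
E
```

```text
t 18.02 pos [461.   19.7 275.2] psi 100.29 w 38.6 F [-1.2 -0.9 -2.6] j [ 0.04  0.27 -0.32  0.98 -0.    1.43]
dworld [ -0.8  -2.4 -30.2] dtool now [30.2 -2.2 -1.4] | dtool after turn [30.2 -2.3 -1.2] turn [0.0068 0.0037 0.0005]
```

View pics/n6scene.png

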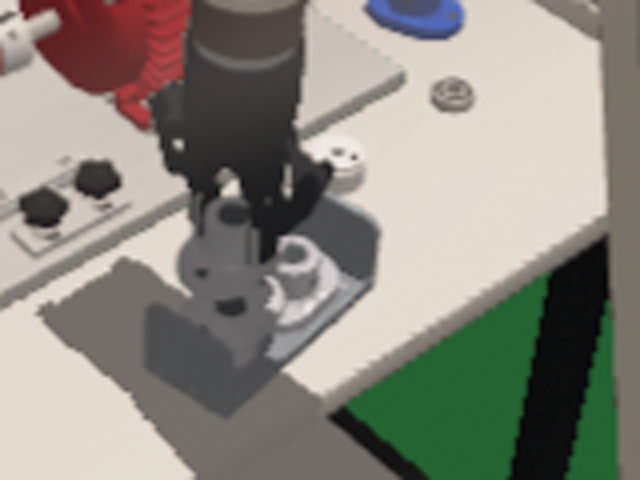

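Housing hangs above the second one (boss top at crop (233,212)), hovering clear. Lower on.

arm_command(moves=[0.015, -0.0022, -0.0014, 0.006, 0.004, 0, 1, 0.012, 0, 0, 0, 0, 0, 1])

```text
clock: 18.23
eef_pos: [0.4622, 0.0161, 0.2522]
tool_rot: [-0.061, 0.702, 0.06, 0.707]
ft_force: [0.3, 0.4, -3.4]
grip_width: 0.0385
```

```bash
python3 go.py 460.2 17.3 236 99.9
```

```text
t 18.23 pos [462.2  16.1 252.2] psi 99.83 w 38.5 F [ 0.3  0.4 -3.4] j [ 0.04  0.29 -0.35  0.92 -0.    1.43]
dworld [ -2.    1.2 -16.2] dtool now [16.2  1.6 -1.9] | dtool after turn [16.2  1.5 -1.8] turn [-0.0011  0.0068  0.0025]
```

arm_command(moves=[0.009, 0.0016, -0.0019, 0, 0.007, 0.002, 1, 0.004, 0, 0, 0, 0, 0, 1])

```text
clock: 18.4
eef_pos: [0.4603, 0.016, 0.2392]
tool_rot: [-0.06, 0.705, 0.059, 0.705]
ft_force: [-0.6, -0.2, -3.3]
grip_width: 0.0386
```

```bash
python3 go.py 460.2 17.3 234 99.9
```

```text
t 18.4 pos [460.3  16.  239.2] psi 99.69 w 38.6 F [-0.6 -0.2 -3.3] j [ 0.03  0.31 -0.37  0.89 -0.    1.44]
dworld [-0.1  1.3 -5.2] dtool now [5.2 1.3 0.1] | dtool after turn [5.2 1.3 0.1] turn [-0.0037 -0.0003  0.0009]
```

arm_command(moves=[0.003, 0.0013, 0, -0.003, 0, 0.001, 1, 0.0015, 0, 0, 0, 0, 0, 1, 0.0015, 0, 0, 0, 0, 0, 1])

```text
clock: 18.65
eef_pos: [0.4607, 0.0163, 0.2337]
tool_rot: [-0.06, 0.704, 0.06, 0.705]
ft_force: [1.6, -0.2, -2.6]
grip_width: 0.0387
```

```bash
python3 go.py 460.2 17.3 234 99.9
```

```text
t 18.65 pos [460.7  16.3 233.7] psi 99.76 w 38.7 F [ 1.6 -0.2 -2.6] j [ 0.04  0.32 -0.37  0.88 -0.    1.44]
dworld [-0.5  1.   0.3] dtool now [-0.3  1.1 -0.3] | dtool after turn [-0.3  1.1 -0.3] turn [-0.0025  0.0008  0.0002]
```

arm_command(moves=[0.0015, 0.001, 0, 0, 0, 0, 1, 0.001, 0, 0, 0, 0, 0, 1])

```text
clock: 18.82
eef_pos: [0.4605, 0.0166, 0.2337]
tool_rot: [-0.061, 0.704, 0.059, 0.705]
ft_force: [-2.3, 1.7, 1.6]
grip_width: 0.0384
```

```bash
python3 go.py 460.2 17.3 234 99.9
```

```text
t 18.82 pos [460.5  16.6 233.7] psi 99.72 w 38.4 F [-2.3  1.7  1.6] j [ 0.04  0.32 -0.38  0.88 -0.    1.44]
dworld [-0.3  0.7  0.3] dtool now [-0.3  0.7 -0.2] | dtool after turn [-0.3  0.7 -0.2] turn [-0.0032  0.0014  0.0026]
```

arm_command(moves=[0, 0, 0, 0, 0, 0, 0, 0, 0, 0, 0, 0, 0, -0.5, 0, 0, 0, 0, 0, 0, -1, 0, 0, 0, 0, 0, 0, -1, -0.02, 0, 0, 0, 0, 0, -1, -0.035, 0, 0, 0, 0, 0, -1, -0.035, 0, 0, 0, 0, 0, -1])

```text
clock: 19.4
eef_pos: [0.4591, 0.017, 0.322]
tool_rot: [-0.061, 0.707, 0.059, 0.702]
ft_force: [0.2, -0.5, -0.3]
grip_width: 0.0855
```

```bash
python3 go.py 481.6 370.3 300 63
```

```text
t 19.4 pos [459.1  17.  322. ] psi 99.74 w 85.5 F [ 0.2 -0.5 -0.3] j [ 0.04  0.22 -0.25  1.11 -0.    1.44]
dworld [ 22.5 353.3 -22. ] dtool now [ 21.  344.4  82.1] | dtool after turn [  22.   325.  -140.3] turn [ 0.6412 -0.0059  0.0032]
```

arm_command(moves=[-0.005, 0.025, 0.006, 0, -0.006, 0.003, -1, 0, 0.037, 0.009, 0, 0, 0, -1, 0, 0.037, 0.009, 0, 0, 0, -1, 0, 0.037, 0.009, 0, 0, 0, -1, 0, 0.037, 0.009, 0, 0, 0, -1, 0, 0.037, 0.009, 0, 0, 0, -1, 0, 0.037, 0.009, 0, 0, 0, -1, 0, 0.037, 0.009, 0, 0, 0, -1, 0, 0.03, 0.007, 0, 0, 0, -1, 0, 0, 0, 0.12, 0, 0, -1, 0, 0, 0, 0.12, 0, 0, -1, 0, 0, 0, 0.12, 0, 0, -1, 0, 0, 0, 0.12, 0, 0, -1, 0, 0, 0, 0.1, 0, 0, -1, 0, 0, 0, 0, 0, 0, -1])

```text
clock: 20.65
eef_pos: [0.4874, 0.36, 0.3389]
tool_rot: [0.159, 0.681, -0.148, 0.699]
ft_force: [-0.9, -0.2, 0.2]
grip_width: 0.0853
```

```bash
python3 go.py 481.6 370.3 250 63; python3 - <<'E'
from h import *
for n,b in(("top",(180,270,270,390)),("scene",(160,280,280,440))):
    im=bot.camera(n)[:,:,::-1];cv2.imwrite(f"pics/n7{n}.png",cv2.resize(im[b[0]:b[1],b[2]:b[3]],(640,480),interpolation=cv2.INTER_CUBIC))
E
```

```text
t 20.65 pos [487.4 360.  338.9] psi 64.89 w 85.3 F [-0.9 -0.2  0.2] j [ 0.64  0.47  0.17  1.24 -0.01  2.65]
dworld [ -5.8  10.3 -88.9] dtool now [ 88.8   5.  -11.4] | dtool after turn [88.9  6.5 -9.8] turn [ 0.0328  0.0203 -0.0212]
```

View pics/n7top.png

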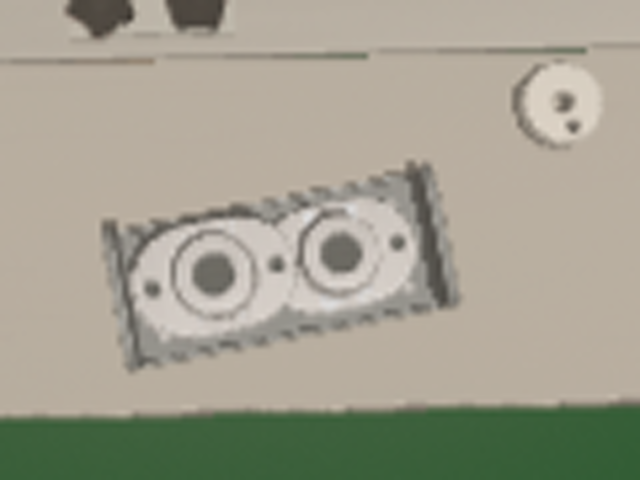

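View pics/n7scene.png

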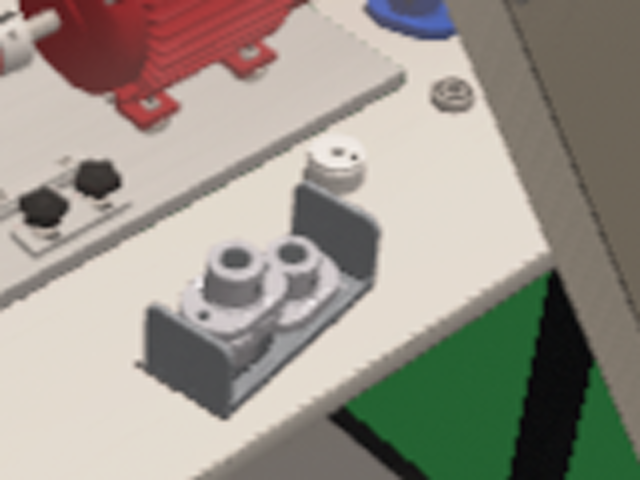

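```bash
python3 - <<'E'
from h import *
s=640/120
P=lambda x,y,z:ray("top",270+(x+.5)/s-.5,180+(y+.5)/s-.5,z)*1000
t=np.array([465.15,-16.8]);ux=np.array([.985,.172]);uy=np.array([-.172,.985])
a,b=P(152,288,.060),P(276,264,.060);d=a-b
for c in((a+b)/2,P(213,274,.090),P(341,253,.048),ray("scene",280+(236.5)/4-.5,160+(258.5)/4-.5,.090)*1000): print(c,"tray xy",(c[:2]-t)@ux,(c[:2]-t)@uy)
print(np.degrees(np.arctan2(d[1],d[0])))
E
```

```text
[460.9585  17.2358  60.    ] tray xy 1.7255476285352156 34.24623298941262
[460.915   17.3933  90.    ] tray xy 1.7097312151759807 34.40884340793642
[471.5416 -48.0205  48.    ] tray xy 0.9258296541046915 -31.851581608679034
[461.3878  16.0292  90.    ] tray xy 1.940869428879763 32.98388554465047
99.52736401776652
```

arm_command(moves=[0.03, 0.0055, -0.0108, 0.032, 0.02, -0.021, -1, 0.035, 0, 0, 0, 0, 0, -1, 0.025, 0, 0, 0, 0, 0, -1, 0, 0, 0, 0, 0, 0, -1])

```text
clock: 21.08
eef_pos: [0.4825, 0.3708, 0.2502]
tool_rot: [0.163, 0.686, -0.158, 0.691]
ft_force: [-0.6, -0.2, -1.2]
grip_width: 0.085
```

```bash
python3 go.py 481.6 370.3 189 63
```

```text
t 21.08 pos [482.5 370.8 250.2] psi 63.7 w 85.0 F [-0.6 -0.2 -1.2] j [ 0.66  0.55  0.05  1.06 -0.    2.69]
dworld [ -0.9  -0.5 -61.2] dtool now [61.2 -1.4 -0.9] | dtool after turn [61.2 -0.9 -0.6] turn [ 0.0122  0.0042 -0.0087]
```

arm_command(moves=[0.025, -0.001, -0.0008, 0.012, 0.004, -0.009, -1, 0.02, 0, 0, 0, 0, 0, -1, 0.009, 0, 0, 0, 0, 0, -1])

```text
clock: 21.33
eef_pos: [0.4833, 0.3712, 0.199]
tool_rot: [0.165, 0.686, -0.162, 0.689]
ft_force: [-0.4, 0.3, 0.3]
grip_width: 0.0855
```

```bash
python3 go.py 481.6 370.3 189 63
```

```text
t 21.33 pos [483.3 371.2 199. ] psi 63.25 w 85.5 F [-0.4  0.3  0.3] j [ 0.66  0.61  0.    0.96 -0.    2.69]
dworld [ -1.7  -0.9 -10. ] dtool now [10.  -1.6 -1.2] | dtool after turn [10.  -1.6 -1.1] turn [ 0.0044  0.003  -0.0051]
```

arm_command(moves=[0.008, -0.0016, -0.0012, 0.004, 0.003, -0.005, -1, 0, 0, 0, 0, 0, 0, -0.3, 0, 0, 0, 0, 0, 0, 0.1, 0, 0, 0, 0, 0, 0, 0.4, 0, 0, 0, 0, 0, 0, 1, 0, 0, 0, 0, 0, 0, 1])

```text
clock: 21.83
eef_pos: [0.4828, 0.3708, 0.1949]
tool_rot: [0.165, 0.687, -0.163, 0.688]
ft_force: [-0.9, -0.1, -2.5]
grip_width: 0.0549
```

```bash
python3 go.py 481.6 370.3 189 63
```

```text
t 21.83 pos [482.8 370.8 194.9] psi 63.14 w 54.9 F [-0.9 -0.1 -2.5] j [ 0.65  0.61 -0.    0.96  0.    2.69]
dworld [-1.2 -0.5 -5.9] dtool now [ 5.9 -1.  -0.9] | dtool after turn [ 5.9 -1.  -0.9] turn [ 0.0024  0.0012 -0.0033]
```

arm_command(moves=[-0.015, 0, 0, 0, 0, 0, 1, -0.03, 0, 0, 0, 0, 0, 1, -0.035, 0, 0, 0, 0, 0, 1, -0.035, 0, 0, -0.06, 0, 0, 1, -0.025, 0, 0, -0.12, 0, 0, 1, 0, 0, 0, -0.12, 0, 0, 1, 0, 0, 0, -0.12, 0, 0, 1, 0, 0, 0, -0.12, 0, 0, 1, 0, 0, 0, -0.08, 0, 0, 1, 0, 0, 0, 0, 0, 0, 1])

```text
clock: 22.67
eef_pos: [0.4816, 0.3695, 0.3443]
tool_rot: [-0.063, 0.703, 0.064, 0.706]
ft_force: [0.2, -0.1, -2.4]
grip_width: 0.0544
```

```bash
python3 go.py 471.6 -48.1 330 99.9
```

```text
t 22.67 pos [481.6 369.5 344.3] psi 100.28 w 54.4 F [ 0.2 -0.1 -2.4] j [ 0.65  0.48  0.2   1.28 -0.    2.05]
dworld [ -10.  -417.6  -14.3] dtool now [  13.4 -409.1  -84.4] | dtool after turn [  14.3 -409.7  -81.7] turn [ 0.0066  0.0042 -0.0015]
```

arm_command(moves=[0, -0.03, -0.006, 0.006, 0.004, 0, 1, 0, -0.037, -0.0075, 0, 0, 0, 1, 0, -0.037, -0.0075, 0, 0, 0, 1, 0, -0.037, -0.0075, 0, 0, 0, 1, 0, -0.037, -0.0075, 0, 0, 0, 1, 0, -0.037, -0.0075, 0, 0, 0, 1, 0, -0.037, -0.0075, 0, 0, 0, 1, 0, -0.037, -0.0075, 0, 0, 0, 1, 0, -0.037, -0.0075, 0, 0, 0, 1, 0, -0.037, -0.0075, 0, 0, 0, 1, 0, -0.03, -0.006, 0, 0, 0, 1, 0, 0, 0, 0, 0, 0, 1])

```text
clock: 23.67
eef_pos: [0.4653, -0.045, 0.3425]
tool_rot: [-0.054, 0.703, 0.055, 0.707]
ft_force: [1.0, 0.2, -2.3]
grip_width: 0.055
```

```bash
python3 go.py 471.6 -48.1 300 99.9
```

```text
t 23.67 pos [465.3 -45.  342.5] psi 98.82 w 55.0 F [ 1.   0.2 -2.3] j [-0.1   0.21 -0.2   1.16  0.    1.32]
dworld [  6.3  -3.1 -42.5] dtool now [42.5 -4.1  5.5] | dtool after turn [42.5 -4.2  5.7] turn [-0.0189  0.0051 -0.0008]
```

arm_command(moves=[0.015, -0.0042, 0.0055, -0.019, 0.005, 0, 1, 0.02, 0, 0, 0, 0, 0, 1, 0.008, 0, 0, 0, 0, 0, 1])

```text
clock: 23.92
eef_pos: [0.472, -0.0517, 0.3016]
tool_rot: [-0.057, 0.702, 0.056, 0.707]
ft_force: [-1.7, -0.6, -2.9]
grip_width: 0.0551
```

```bash
python3 go.py 471.6 -48.1 270 99.9; python3 - <<'E'
from h import *
for n,b in(("scene",(160,280,280,440)),("top",(180,270,270,390))):
    im=bot.camera(n)[:,:,::-1];cv2.imwrite(f"pics/n8{n}.png",cv2.resize(im[b[0]:b[1],b[2]:b[3]],(640,480),interpolation=cv2.INTER_CUBIC))
E
```

```text
t 23.92 pos [472.  -51.7 301.6] psi 99.14 w 55.1 F [-1.7 -0.6 -2.9] j [-0.11  0.26 -0.25  1.05  0.    1.3 ]
dworld [ -0.4   3.6 -31.6] dtool now [31.6  3.6 -0.1] | dtool after turn [31.6  3.6  0.2] turn [-0.0132  0.0071  0.0011]
```

View pics/n8scene.png

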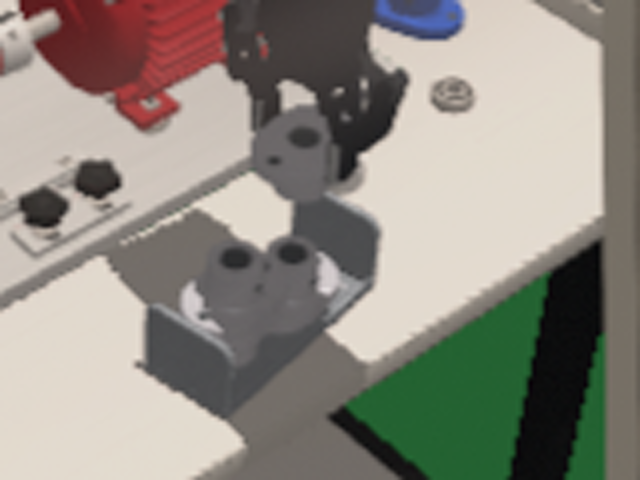

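```bash
python3 - <<'E'
from h import *
print(ray("scene",280+304.5/4-.5,160+137.5/4-.5,.1487)*1000)
E
```

```text
[476.0293 -55.0746 148.7   ]
```

arm_command(moves=[0.012, 0.0036, 0, -0.013, 0.007, 0, 1, 0.012, 0, -0.001, 0, 0, 0, 1, 0.005, 0, -0.001, 0, 0, 0, 1])

```text
clock: 24.27
eef_pos: [0.4711, -0.0462, 0.2743]
tool_rot: [-0.063, 0.703, 0.062, 0.706]
ft_force: [-0.6, -0.5, -2.9]
grip_width: 0.0547
```

```bash
python3 go.py 471.6 -48.1 250 99.9
```

```text
t 24.27 pos [471.1 -46.2 274.3] psi 100.13 w 54.7 F [-0.6 -0.5 -2.9] j [-0.1   0.29 -0.29  0.99 -0.    1.3 ]
dworld [  0.5  -1.9 -24.3] dtool now [24.3 -1.9  0.1] | dtool after turn [24.3 -1.9  0.2] turn [0.0041 0.0044 0.0019]
```

arm_command(moves=[0.008, -0.0019, 0, 0.004, 0.004, 0.002, 1, 0.004, 0, 0, 0, 0, 0, 1])

```text
clock: 24.43
eef_pos: [0.4714, -0.047, 0.2616]
tool_rot: [-0.062, 0.704, 0.062, 0.704]
ft_force: [0.2, -0.5, -1.9]
grip_width: 0.0549
```

```bash
python3 go.py 471.6 -48.1 250 99.9; python3 - <<'E'
from h import *
b=(160,280,280,440)
im=bot.camera("scene")[:,:,::-1];cv2.imwrite(f"pics/n9.png",cv2.resize(im[b[0]:b[1],b[2]:b[3]],(640,480),interpolation=cv2.INTER_CUBIC))
E
```

```text
t 24.43 pos [471.4 -47.  261.6] psi 100.0 w 54.9 F [ 0.2 -0.5 -1.9] j [-0.1   0.31 -0.31  0.96  0.    1.3 ]
dworld [  0.2  -1.1 -11.6] dtool now [11.6 -1.2  0. ] | dtool after turn [11.6 -1.2  0. ] turn [ 0.0018  0.     -0.0004]
```

View pics/n9.png

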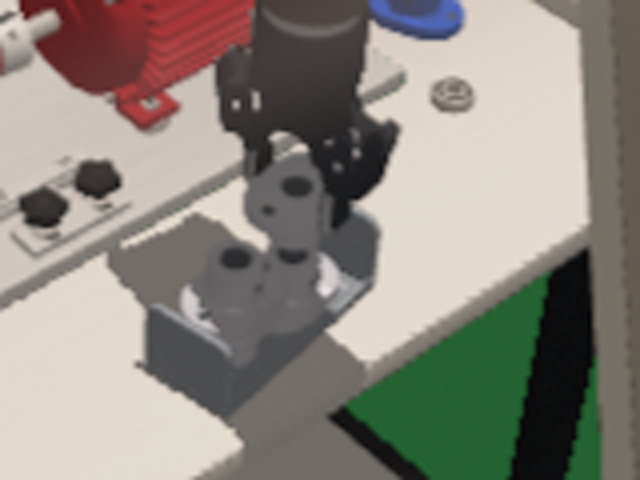

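```bash
python3 - <<'E'
from h import *
for z in(.1087,.105): print(ray("scene",280+297.5/4-.5,160+186.5/4-.5,z)*1000)
print(proj("scene",(.4716,-.048,.1087)))
E
```

```text
[474.2036 -50.331  108.7   ]
[477.1344 -53.3872 105.    ]
[353.9029 206.9702]
```

arm_command(moves=[0.008, -0.0012, 0, 0, 0, 0, 1, 0.004, 0, 0, 0, 0, 0, 1])

```text
clock: 24.65
eef_pos: [0.4721, -0.0478, 0.2493]
tool_rot: [-0.062, 0.704, 0.062, 0.705]
ft_force: [-0.2, -0.2, -2.4]
grip_width: 0.0546
```

```bash
python3 go.py 471.6 -48.1 242 99.9
```

```text
t 24.65 pos [472.1 -47.8 249.3] psi 100.04 w 54.6 F [-0.2 -0.2 -2.4] j [-0.1   0.32 -0.32  0.93  0.    1.29]
dworld [-0.5 -0.3 -7.3] dtool now [ 7.3 -0.2 -0.6] | dtool after turn [ 7.3 -0.2 -0.6] turn [ 0.0025  0.0015 -0.0002]
```

arm_command(moves=[0.004, 0, -0.0005, 0.002, 0.001, 0, 1, 0.002, 0, 0, 0, 0, 0, 1, 0.0015, 0, 0, 0, 0, 0, 1])

```text
clock: 24.9
eef_pos: [0.4717, -0.0481, 0.2406]
tool_rot: [-0.061, 0.704, 0.061, 0.705]
ft_force: [1.1, -1.3, -3.2]
grip_width: 0.0546
```

```bash
python3 go.py 471.6 -48.1 240 99.9
```

```text
t 24.9 pos [471.7 -48.1 240.6] psi 99.9 w 54.6 F [ 1.1 -1.3 -3.2] j [-0.1   0.33 -0.33  0.91  0.    1.3 ]
dworld [-0.1 -0.  -0.6] dtool now [ 0.6 -0.  -0.1] | dtool after turn [ 0.6 -0.  -0.1] turn [ 0.      0.0002 -0.0004]
```

arm_command(moves=[0.0015, 0, 0, 0, 0, 0, 1, 0.0015, 0, 0, 0, 0, 0, 1])

```text
clock: 25.07
eef_pos: [0.4716, -0.048, 0.2403]
tool_rot: [-0.061, 0.704, 0.061, 0.705]
ft_force: [-4.8, 0.3, 12.3]
grip_width: 0.0547
```

```bash
python3 go.py 471.6 -48.1 240 99.9
```

```text
t 25.07 pos [471.6 -48.  240.3] psi 99.9 w 54.7 F [-4.8  0.3 12.3] j [-0.1   0.33 -0.33  0.9   0.    1.3 ]
dworld [ 0.  -0.1 -0.3] dtool now [ 0.3 -0.1 -0. ] | dtool after turn [ 0.3 -0.1 -0. ] turn [-0.0001  0.001  -0.0004]
```

arm_command(moves=[0, 0, 0, 0, 0, 0, 0, 0, 0, 0, 0, 0, 0, -0.5, 0, 0, 0, 0, 0, 0, -1, 0, 0, 0, 0, 0, 0, -1, -0.02, 0, 0, 0, 0, 0, -1, -0.035, 0, 0, 0, 0, 0, -1, -0.035, 0, 0, 0, 0, 0, -1, 0, 0.03, 0, 0, 0, 0, -1, 0, 0.038, 0, 0, 0, 0, -1, 0, 0.038, 0, 0, 0, 0, -1, 0, 0.038, 0, 0, 0, 0, -1, 0, 0.038, 0, 0, 0, 0, -1, 0, 0.038, 0, 0, 0, 0, -1, 0, 0.02, 0, 0, 0, 0, -1, 0, 0, 0, 0, 0, 0, -1])

```text
clock: 26.32
eef_pos: [0.4341, 0.1964, 0.3393]
tool_rot: [-0.056, 0.698, 0.058, 0.711]
ft_force: [0.2, 0.5, -0.0]
grip_width: 0.0854
```

```bash
python3 go.py 471.6 -48.1 240 99.9; python3 - <<'E'
from h import *
for n,b in(("scene",(160,280,280,440)),("top",(180,270,270,390))):
    im=bot.camera(n)[:,:,::-1];cv2.imwrite(f"pics/f{n}full.png",im);cv2.imwrite(f"pics/f{n}.png",cv2.resize(im[b[0]:b[1],b[2]:b[3]],(640,480),interpolation=cv2.INTER_CUBIC))
E
```

```text
t 26.32 pos [434.1 196.4 339.3] psi 99.3 w 85.4 F [ 0.2  0.5 -0. ] j [ 0.43  0.23 -0.19  1.14 -0.    1.83]
dworld [  37.5 -244.5  -99.3] dtool now [  98.9 -247.5   -4.4] | dtool after turn [  99.3 -247.4   -5.1] turn [-0.0105  0.0191 -0.0011]
```

View pics/fscene.png

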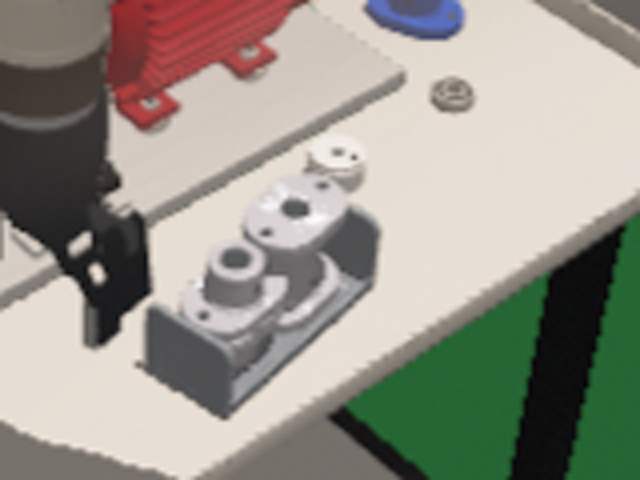

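View pics/ftop.png

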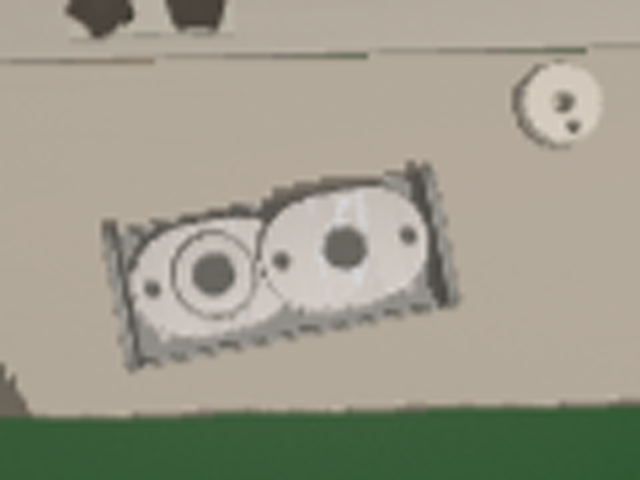

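View pics/ftopfull.png

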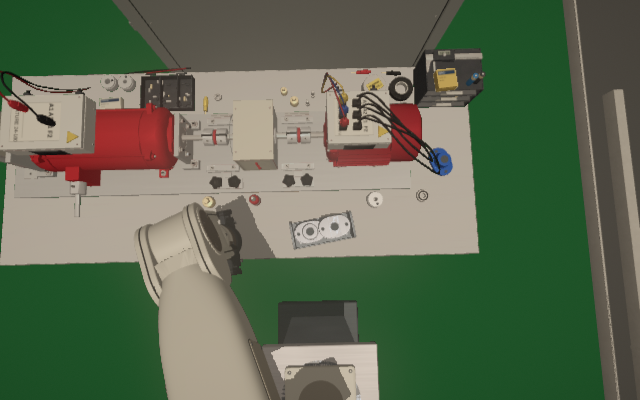

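```bash
python3 - <<'E'
from h import *
s=640/120
P=lambda x,y,z:ray("top",270+(x+.5)/s-.5,180+(y+.5)/s-.5,z)*1000
t=np.array([465.15,-16.8]);ux=np.array([.985,.172]);uy=np.array([-.172,.985])
a,b=P(282,261,.090),P(408,236,.090);d=a-b
for c in((a+b)/2,P(345,247,.090),ray("scene",280+(296.5)/4-.5,160+(208.5)/4-.5,.090)*1000,P(213,274,.090)): print(c,"tray xy",(c[:2]-t)@ux,(c[:2]-t)@uy)
print(np.degrees(np.arctan2(d[1],d[0])))
f=bot.get_obs();print(f["clock"],f["joint_vel"],f["ft_force"])
E
```

```text
[471.8701 -48.013   90.    ] tray xy 1.250687034435626 -31.900618694505475
[472.6053 -48.0155  90.    ] tray xy 1.9743543528102725 -32.02961574286705
[472.6564 -49.5314  90.    ] tray xy 1.764012497051577 -33.531504952828534
[460.915   17.3933  90.    ] tray xy 1.7097312151759807 34.40884340793642
99.79596975392445
26.4167 [-0.0451 -0.0048 -0.0129  0.0057 -0.0101 -0.0037] [ 0.7549 -0.2069  0.3941]
```

The stacks are level and concentric, with the arm clear. Handing in.

```bash
python3 -c "
from workcell import bot
print(bot.job_done())"
```

```text
the job is handed in; nothing more can be done
None
```

All four housings are packed in the grey tray as two nested stacks of two, and the job was handed in at about 26.4 s of the 72 s allowed.

- **Order:** I placed a boss-up housing on the floor at the −y end, then a boss-down one beside it at +y. The second boss-up housing went on the +y stack so the flanges meet. The second boss-down housing went on the −y stack so the bosses meet.
- **Top-camera check:** The −y stack's two housings sit at about −32 mm from the tray centre, and the top housing at +y at about +34 mm. That makes the top housings about 66 mm apart, between the end walls. The +y bottom housing was last measured at about +36.5 mm, before it was covered. The top flanges lie within about 0.5° of the tray's length. Tops measured at a height of 90 mm agreed between housings.
- **Camera disagreement:** The scene camera put the stacks 1 to 1.5 mm closer to −y than the top camera did, which is within the calibration tolerance.
- **Bench and forces:** The threadlock, hub, weight and bearing appear unmoved in the last picture, though the arm was close to the weight in that view. The blue look-alike was not touched. The force readings I took when setting housings down reached about 23 N. The gripper was open and clear of everything at hand-in.

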